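# Unload the pass box of a welding glove box

### The job

Take the finished tube stub out of the glove box's pass box. First press down on the cross bar of the inner sliding door to feel that it is fully home (it sometimes hangs up a little: push it down if so), only then swing the sloping outer door fully up, and lift the stub out and set it down upright, without dropping it, in the free end of the grey tray beside the other stub. Leave the outer door standing open, the inner door shut, and everything else where it is.

Things in the scene. Friction and masses are not known exactly. Their poses are not given: they have to be found in the camera images.
- passbox: Fixed steel pass box on the left flank of a tall white glove box. Origin: on the bench under it; x away from its sloping front, y to its left, z up. Outside x -120 to 130, y -128 to 128 mm; walls 8, floor top z = 25. Front sill at x = -120, 60 high; from it the side walls rise at 45 degrees to the roof edge (x = 0). The glove box (460 high) fills y below -203, x -180 to 240
- hinge (a point): middle of the outer door's hinge line (along the pass box's y), on the front edge of the roof: pass box x = 0, y = 0, z = 180 mm. The flat roof, 6 mm thick, top at z = 180, covers the pass box from here back to x = 130
- handle (a point): middle of the outer door's handle: a dark round bar 12 mm thick, 120 mm long (a post at each end), parallel to the hinge, 130 mm from the hinge along the door, 40 mm from its free edge; 33 mm from bar centre to the door's outer face, 45 mm to the door plane through the hinge. It moves with the door; shut, it lies at pass box x = -124, z = 120 mm
- outer_door (a joint): angle of the outer door (rad): a clear pane in an aluminium frame, 256 mm wide, 170 mm from hinge to free edge, 0.35 kg, lying shut at 45 degrees on the pass box's sloping front (0), swinging up and back about the hinge line to a stop at 2.1; a stiff hinge (about 0.4 N m) holds it wherever it is left. No catch
- inner_door (a joint): height of the inner door above fully shut (m): an upright plate that slides in guides through a slot in the roof, at the glove box end of the pass box. 0 = fully home; it may start shut or hung up by as much as 0.03. It stays where it is left: pushing down takes about 3 N, then it stops hard at 0; lifting takes about 15 N
- inner_bar_top (a point): centre of the top face of the inner door's cross bar, a dark bar 100 mm long (pass box x), 22 mm wide (y), 16 mm tall, above the roof; at pass box x = 50, y = -108 mm; its top face is 208 mm above the bench when the door is fully home, higher by the joint value when it hangs; it moves with the door
- stub_mid (a point): middle, half-way up, of the finished work: a bare steel tube 42 mm in diameter standing upright on a square flange 80 x 80 x 8 mm, 90 mm tall in all, about 0.4 kg; it starts standing on the pass box's floor, partly under the roof. This point is on the tube's axis, 45 mm above the underside; z up the tube
- tray: fixed grey sheet tray, 280 mm (x) by 158 mm (y), walls 4 mm thick and 28 mm high, floor 4 mm; origin at the centre of its underside, on the bench. The other stub stands near its +x end; the free end is at -x, its middle 65 mm from the tray's centre
- old_mid (a point): middle, half-way up, of the other finished stub, alike in every way, which stands in the tray near its +x end and stays there
- profile: offcut of 40 x 40 mm aluminium section, 130 mm long, lying crosswise on the back of the pass box's roof; origin on its underside; a bystander
- wrench: spanner lying on the bench; a bystander
- can: grey can, 66 mm in diameter and 150 mm tall; a bystander
- drill: cordless drill standing on its battery, about 200 mm tall; a bystander

How it is judged:
By the outcome, as a careful person would: the job done as asked, in the order asked, and still so for the second after the job is handed in, with the robot touching nothing.
It also fails if it takes over 72 s, if anything falls off the work surface, if the arm or the gripper's body presses on something with over 40 N, if the wrist force passes 120 N, or if a joint passes its speed limit or range.

### The arm

A 6-joint arm with a two-finger parallel gripper is mounted at the origin on the work surface. World frame = base frame: x ahead of the robot, y to its left, z up, the work surface at z = 0. Lengths are in mm, angles in rad, forces in N, time in s.
With the tool pointing down it reaches from about 400 to 925 mm from the base axis. Payload 12.5 kg.
Tool frame: the origin (TCP) lies where the fingers leave the gripper's body, on its centre line; the fingertips stand 78 mm ahead of it and the grasp point (between the pads) lies 59 mm ahead of it; z points along the fingers, y is the direction in which the jaws open and shut (so a half turn about z gives the same grasp; the last joint's range is limited). The gripper opens to 95 mm and grips with 3 to 60 N. Pads are 20 mm wide; open, the fingers measure 119 mm over their backs; the gripper's body (75 mm by 180 mm) begins 59 mm behind the grasp point.
Start: joints at [-0.106, 0.491, 1.559, -0, 1.092, -0.106], TCP at [625.01, 0.022, 292.261] pointing down, gripper open.
Joint ranges: [-3.1, 3.1], [-0.84, 2.19], [0.05, 2.79], [-1.13, 4.28], [0.06, 2.93], [-2.69, 2.69]. Speed limits (rad/s): [2.22, 2.22, 2.79, 3.14, 3.14, 3.14].

### API

Orientations are given as [roll, pitch, yaw] about the fixed x, y, z axes, in that order (R = Rz(yaw) Ry(pitch) Rx(roll)).
In Python, from cell import env, viewer, ticket, search_frame gives the robot as it stands.
- The arm moves only by the shell command python3 -m inch 'ROWS'. ROWS is a JSON object of lists of equal length, an entry for each row: "hand": the opening, from 0 (shut) to 1 (fully open); "delta_pos": the shift along the tool's x, y, z in cm, a list of three; "turn": the turn about the tool's z in rad. A call has 1 to 20 rows; each row shifts and turns the commanded pose from where the row before left it, along the tool's axes as they then stand; what a row does not reach is not made up. A row lasts 1/10 s, in which the tool goes at most 50 mm and 8.59 degrees, less where a joint would pass 70% of its speed; a pose out of reach is approached as far as the arm can. A call is refused whole if a number of a shift passes 5 or a number of a turn 0.15, either way. A call with a gripper value outside its range is refused whole. The fingers move at their own pace and stop on an object; the grip force is fixed at half the most. Time passes only in rows, so rows that do not move let the fingers close. It gives the time, the measured TCP pose, the force and the opening at its end, in the units of the state.
- env.state(): the state, without advancing time (a new reading comes with each control period).
- viewer.read_camera(name): name is "scene" or "side" or "wrist"; returns (picture, depth): 480x640x3 uint8, blue, green, red; 480x640 float32, mm along the optical axis (not along the pixel's ray), 0 where there is no reading.
- viewer.get_calibration(name): a dict with "fx", "fy", "cx", "cy" (pixels), "T" (4x4, takes a point from camera to world coordinates). Camera axes: x right, y down, z forward; pixel columns grow to the right and rows downward; lengths in mm; the calibration is good to about 2 mm. A picture is of the moment at which its call begins: read the wrist's pose just before it. get_calibration takes no time and is no camera call; for the wrist camera it gives the pose at the moment of the call.
- ticket.job_done(): hands the job in, once; it reports no verdict.
Trained networks look in the newest picture that a camera, given by its name, has taken for a name from the list of things; names that differ only in an ending like _2 or _b are one class to them, and where a whole thing is asked for, a point or a joint stands for the part that bears it (a point fixed in the world has none). Each returns a list of dicts, best first, with "p" (0 to 1); they miss things now and then, are a little off and sometimes report something else, mostly with a low value. They report only what shows in the picture. A call takes as long as a camera call.
- search_frame(camera, label): "centre" ([column, row] in pixels, amid what is visible of it).
The state is a dict: "t": time; "joints": joint angles; "qvel": joint speeds; "tau": joint torques, N m; "eef_pos": TCP position; "tcp_rot": TCP orientation; "ft_force": force on the tool from outside, world axes, zero at the start; "moment": the same for the moment, N m; "opening": opening from 0.0 (shut) to 1.0 (fully open).
Only numpy, scipy, OpenCV 4.12 (cv2) and the standard library are available. Lean on these libraries where they do the work, as an engineer would, in place of code of your own. Each camera call takes 0.05 s, during which the arm holds its last target.

## Working session

There is one attempt and no reset: what is moved stays moved. The work goes in short steps, Python scripts to look and compute and a shell command to move; the robot and the scene stay as the last step left them, time stands still between calls to the robot, and variables do not carry over. Pictures are saved under pics/ and viewed, and the job is handed in when it is done.

```bash
ls; mkdir -p pics; python3 - <<'E'
from cell import env, viewer, ticket, search_frame
import cv2
print(env.state())
for n in ["scene","side","wrist"]:
    p,d=viewer.read_camera(n); cv2.imwrite(f"pics/{n}0.png",p)
    import numpy as np
    np.save(f"pics/{n}0.npy",d)
    c=viewer.get_calibration(n); print(n,c)
    np.save(f"pics/{n}0_T.npy",c["T"])
E
```

```text
pics
{'t': 0.0, 'joints': array([-1.05575023e-01,  4.91555218e-01,  1.55945383e+00, -2.06472340e-05,
        1.09170681e+00, -1.05584627e-01]), 'qvel': array([ 1.84360180e-03, -8.60509538e-05,  7.13112465e-04, -1.02051458e-03,
        5.60538387e-04,  1.09627232e-03]), 'tau': array([-9.52334158e-04, -6.12640929e+01, -2.58175153e+01,  6.92750537e-02,
        4.83079045e-02, -1.38641695e-05]), 'eef_pos': array([6.24838160e+02, 5.19046880e-02, 2.91662892e+02]), 'tcp_rot': array([-3.14047378e+00, -1.00162796e-04,  1.57081540e+00]), 'ft_force': array([-0.19087793, -0.02251447, -0.62726074]), 'moment': array([-0.00172845,  0.01085064,  0.01942877]), 'opening': 0.9988807366478715}
scene {'fx': 549.6842107789736, 'fy': 549.6842107789736, 'cx': 314.2813165469252, 'cy': 240.3552009642661, 'T': array([[ 2.91398783e-01,  8.00967327e-01, -5.23008691e-01,
         1.05005392e+03],
       [ 9.56564610e-01, -2.39167817e-01,  1.66682042e-01,
         2.38920909e+01],
       [ 8.42002260e-03, -5.48862548e-01, -8.35870209e-01,
         1.02538031e+03],
       [ 0.00000000e+00,  0.00000000e+00,  0.00000
[... 247 characters left out ...]
83940685e-01,  5.62024720e-01, -7.76856422e-01,
         9.75715714e+02],
       [-3.50289916e-03, -8.10805488e-01, -5.85305211e-01,
         7.28413778e+02],
       [ 0.00000000e+00,  0.00000000e+00,  0.00000000e+00,
         1.00000000e+00]])}
wrist {'fx': 343.6357212865843, 'fy': 343.6357212865843, 'cx': 317.80314376454265, 'cy': 230.8098779746591, 'T': array([[ 9.99999788e-01,  6.45467411e-04,  9.10324186e-05,
         6.25136899e+02],
       [ 6.48678251e-04, -9.71604114e-01, -2.36611548e-01,
         6.65110566e+01],
       [-6.42775706e-05,  2.36611556e-01, -9.71604326e-01,
         3.84644232e+02],
       [ 0.00000000e+00,  0.00000000e+00,  0.00000000e+00,
         1.00000000e+00]])}
```

View pics/scene0.png

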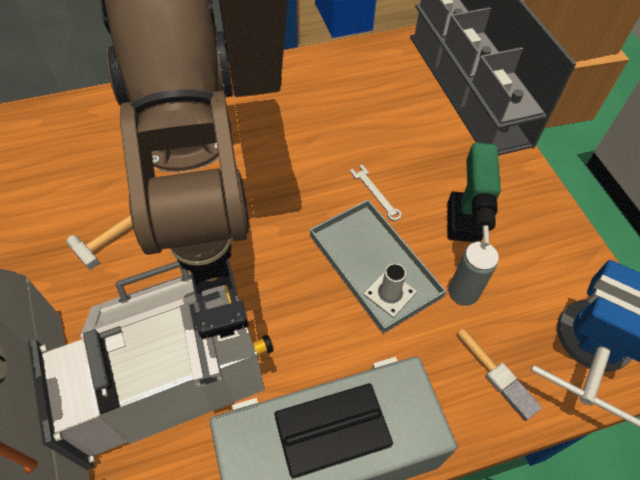

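View pics/side0.png

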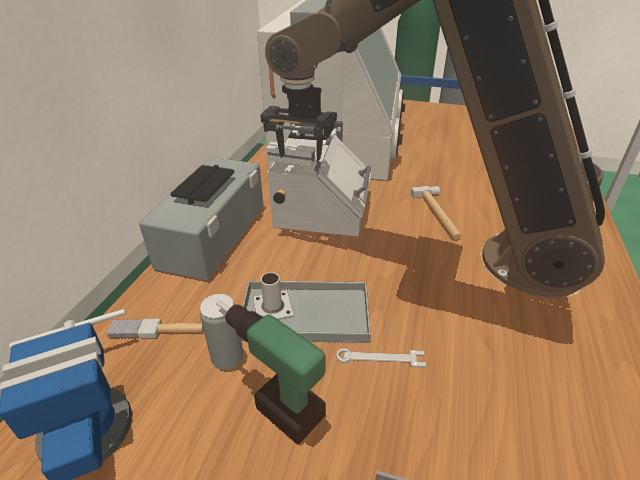

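View pics/wrist0.png

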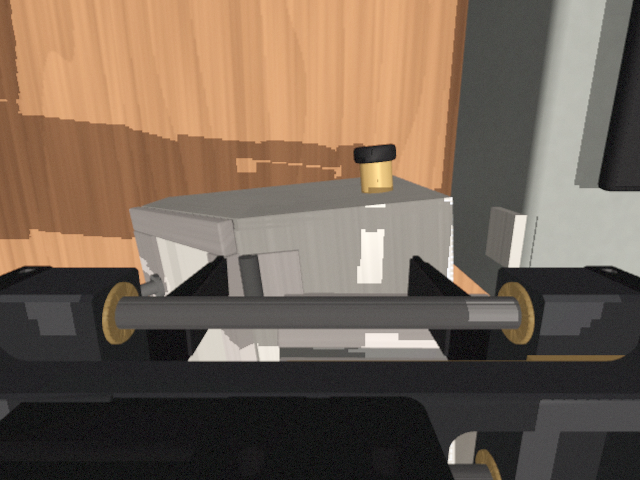

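```bash
cat > h.py <<'E'
import numpy as np, cv2
from cell import env, viewer, ticket, search_frame
def cloud(n,p=None,d=None,T=None):
    c=viewer.get_calibration(n)
    if p is None: p,d=viewer.read_camera(n)
    T=c["T"] if T is None else T
    v,u=np.mgrid[0:480,0:640]
    X=np.stack([(u-c["cx"])/c["fx"]*d,(v-c["cy"])/c["fy"]*d,d],-1)@T[:3,:3].T+T[:3,3]
    X[d<=0]=np.nan
    return X,p,d
E
python3 - <<'E'
from h import *
for n in ["scene","side"]:
    p=cv2.imread(f"pics/{n}0.png");d=np.load(f"pics/{n}0.npy")
    X,_,_=cloud(n,p,d)
    # topdown x 350..950 , y -350..350
    H=np.zeros((600,700),np.float32);C=np.zeros((600,700,3),np.uint8)
    P=X.reshape(-1,3);c=p.reshape(-1,3)
    ok=~np.isnan(P[:,0]);P=P[ok];c=c[ok]
    o=np.argsort(P[:,2]);P=P[o];c=c[o]
    r=(950-P[:,0]).round().astype(int);q=(350-P[:,1]).round().astype(int)
    m=(r>=1)&(r<599)&(q>=1)&(q<699)&(P[:,2]<300)
    for dr in (-1,0,1):
        for dq in (-1,0,1):
            C[r[m]+dr,q[m]+dq]=c[m]
    for k in range(0,700,100):
        cv2.putText(C,str(350-k),(k,10),0,.35,(0,255,255));C[:,k]=(0,255,255)
    for k in range(0,600,100):
        cv2.putText(C,str(950-k),(0,k+10),0,.35,(0,255,255));C[k]=(0,255,255)
    cv2.imwrite(f"pics/top_{n}.png",C)
    if n=="scene":
        p2=cv2.resize(p[230:480,0:300],None,fx=2.6,fy=2.4);cv2.imwrite("pics/sc_crop.png",p2)
    for lab in ["passbox","handle","inner_bar_top","stub_mid","old_mid","tray","profile","can","drill","wrench","outer_door"]:
        rs=search_frame(n,lab)
        for x in rs[:2]:
            u,v=map(int,x["centre"]); print(n,lab,round(x["p"],2),(u,v),X[v,u].round(0))
E
```

```text
scene passbox 0.82 (100, 372) [ 676. -198.  210.]
scene handle 0.78 (142, 299) [ 511. -138.  111.]
scene inner_bar_top 0.59 (93, 359) [ 652. -206.  210.]
scene stub_mid 0.27 (144, 301) [ 523. -133.  122.]
scene old_mid 0.96 (389, 289) [599. 325.  59.]
scene tray 0.56 (369, 259) [493. 327.   7.]
scene tray 0.3 (472, 275) [646. 467. 123.]
scene can 0.64 (472, 275) [646. 467. 123.]
scene drill 0.71 (474, 200) [519. 518. 178.]
scene wrench 0.92 (376, 193) [324. 406.   4.]
scene outer_door 0.87 (141, 301) [ 519. -139.  118.]
side passbox 0.86 (341, 132) [ 588. -297.  169.]
side handle 0.74 (346, 174) [ 522. -105.  127.]
side stub_mid 0.32 (283, 369) [448. 600. 172.]
side old_mid 0.67 (274, 301) [569. 355.  46.]
side tray 0.63 (324, 311) [466. 315.   5.]
side tray 0.39 (381, 360) [319. 412.   6.]
side profile 0.56 (291, 159) [659. -25. 194.]
side profile 0.35 (272, 300) [573. 355.  48.]
side can 0.87 (218, 335) [611. 519. 104.]
side can 0.54 (285, 368) [443. 603. 180.]
side drill 0.76 (283, 367) [448. 601. 178.]
side wrench 0.93 (382, 357) [318. 405.   7.]
side outer_door 0.73 (346, 177) [519. -92. 125.]
side outer_door 0.51 (220, 335) [606. 519. 106.]
```

View pics/top_scene.png

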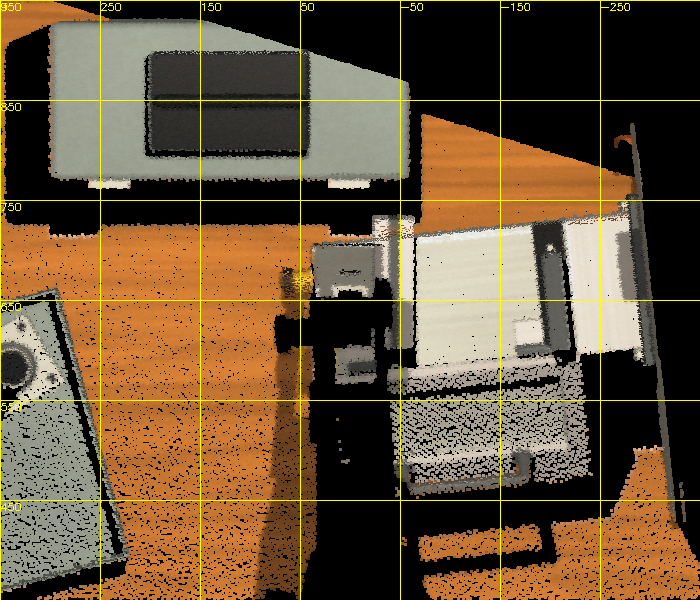

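View pics/top_side.png

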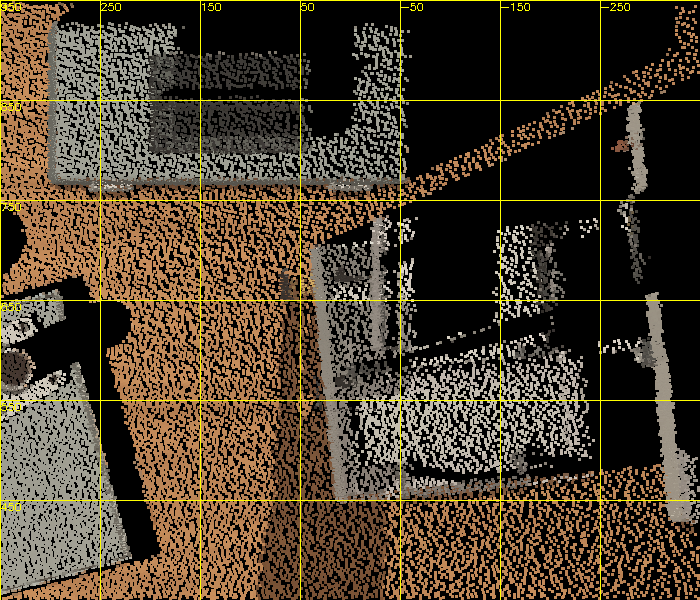

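View pics/sc_crop.png

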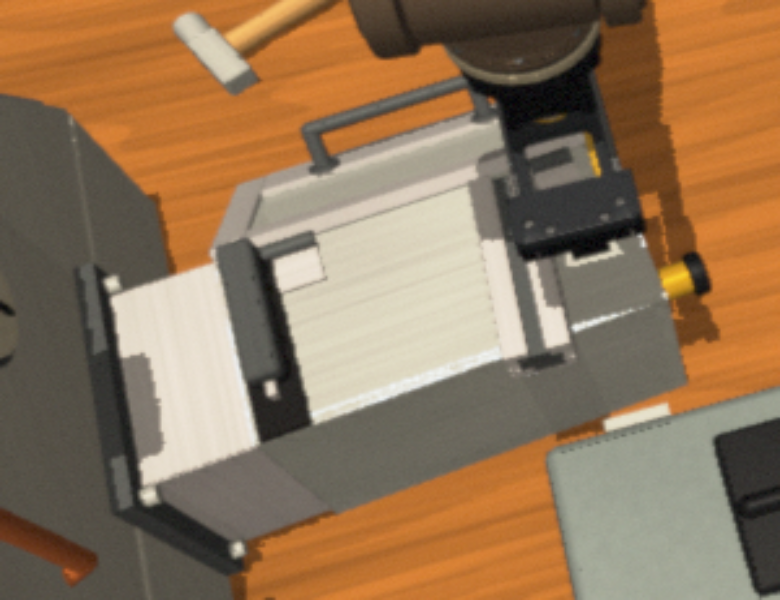

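```bash
python3 -m inch '{"hand":[1,1,1,1,1,1,1,1],"delta_pos":[[0,0,-3],[0,0,-4],[0,0,-3],[4,0,0],[4,0,0],[4,0,0],[4,0,0],[0,0,0]],"turn":[0,0,0,0,0,0,0,0]}'
python3 - <<'E'
from h import *
for n in ["scene","wrist","side"]:
    X,p,d=cloud(n); cv2.imwrite(f"pics/{n}1.png",p); np.savez(f"pics/{n}1.npz",X=X,p=p)
E
```

```text
t: 2.05
eef_pos: [624.5, 164.1, 392.1]
tcp_rot: [-3.142, -0.001, 1.575]
ft_force: [0.1, 0.1, 0.3]
opening: 1.003
```

View pics/scene1.png

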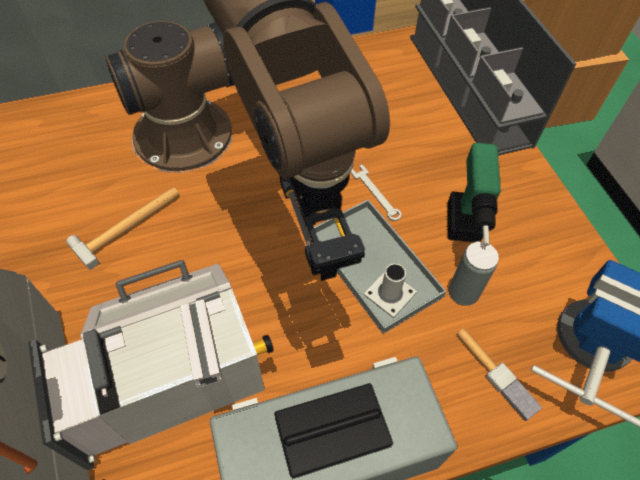

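View pics/wrist1.png

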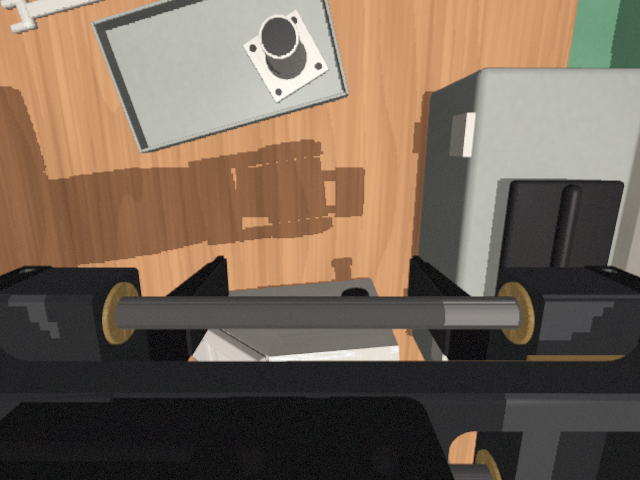

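View pics/side1.png

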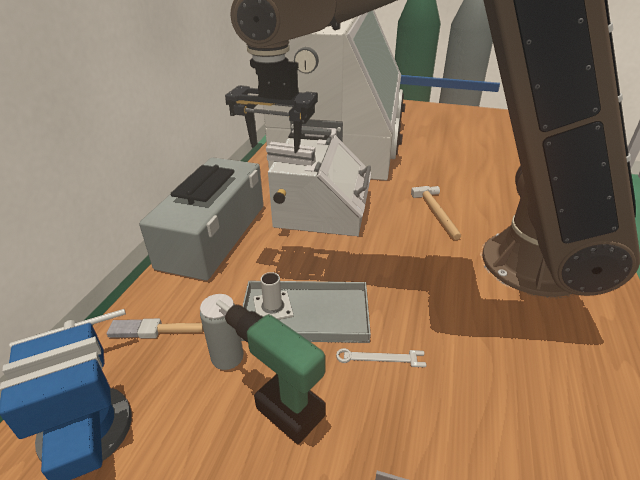

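```bash
cat > tv.py <<'E'
from h import *
import sys
def top(ns,x0,y0,s,w,h,zmax,out,yaw=0,org=(0,0),step=50,zmin=-50):
    # x0: top x, y0: left y (mm), s px/mm
    C=np.zeros((h,w,3),np.uint8);Z=np.full((h,w),-1e9)
    R=np.array([[np.cos(yaw),np.sin(yaw)],[-np.sin(yaw),np.cos(yaw)]])
    for f in ns:
        D=np.load(f);P=D["X"].reshape(-1,3).copy();c=D["p"].reshape(-1,3)
        P[:,:2]=(P[:,:2]-org)@R.T
        k=(P[:,2]<zmax)&(P[:,2]>zmin);P=P[k];c=c[k]
        o=np.argsort(P[:,2]);P=P[o];c=c[o]
        r=((x0-P[:,0])*s).astype(int);q=((y0-P[:,1])*s).astype(int)
        for dr in range(int(s)+1):
            for dq in range(int(s)+1):
                m=(r+dr>=0)&(r+dr<h)&(q+dq>=0)&(q+dq<w)
                C[r[m]+dr,q[m]+dq]=c[m]
    for v in np.arange(np.floor(y0/step)*step,y0-w/s,-step):
        k=int((y0-v)*s);C[:,k]=(0,255,255);cv2.putText(C,str(int(v)),(k,10),0,.35,(0,0,255))
    for v in np.arange(np.floor(x0/step)*step,x0-h/s,-step):
        k=int((x0-v)*s);C[k]=(0,255,255);cv2.putText(C,str(int(v)),(0,k+10),0,.35,(0,0,255))
    cv2.imwrite(out,C)
E
python3 - <<'E'
from h import *
from scipy.optimize import least_squares
S=np.load("pics/scene1.npz");D=np.load("pics/side1.npz")
def toP(P,p):
    c,s=np.cos(p[2]),np.sin(p[2]); d=P[:,:2]-p[:2]
    return np.c_[d[:,0]*c+d[:,1]*s,-d[:,0]*s+d[:,1]*c,P[:,2]]
p=np.array([592,-97,0.09])
for it in range(6):
    rs=[]
    Qs={}
    for n,A in (("sc",S),("si",D)):
        P=A["X"].reshape(-1,3);P=P[~np.isnan(P[:,0])]
        Q=toP(P,p)
        w=10 if it<3 else 6
        # left wall
        m=(abs(Q[:,1]-128)<w)&(Q[:,0]>-60)&(Q[:,0]<120)&(Q[:,2]>20)&(Q[:,2]<110)
        Qs[n+"L"]=P[m]
        m=(abs(Q[:,0]-130)<w)&(abs(Q[:,1])<120)&(Q[:,2]>20)&(Q[:,2]<165)
        Qs[n+"B"]=P[m]
        m=(abs(Q[:,0]+120)<w)&(abs(Q[:,1])<120)&(Q[:,2]>15)&(Q[:,2]<45)
        Qs[n+"F"]=P[m]
    def f(q):
        o=[np.zeros(0)]
        for k,v in Qs.items():
            if len(v)<30: continue
            Q=toP(v,q)
            e={"L":Q[:,1]-128,"B":Q[:,0]-130,"F":Q[:,0]+120}[k[2]]
            o.append(e/np.sqrt(len(v)))
        return np.concatenate(o)
    p=least_squares(f,p,loss="soft_l1").x
    print(p.round(3),{k:(len(v),(np.median({"L":toP(v,p)[:,1]-128,"B":toP(v,p)[:,0]-130,"F":toP(v,p)[:,0]+120}[k[2]]).round(1) if len(v) else None)) for k,v in Qs.items()})
np.save("pose.npy",p)
from tv import top
top(["pics/scene1.npz","pics/side1.npz"],200,220,2,800,600,300,"pics/t1.png",yaw=p[2],org=p[:2])
# tool profile from side/scene/wrist? extents by height
st=env.state();t=st["eef_pos"];print(t)
for n,A in (("sc",S),("si",D)):
    P=A["X"].reshape(-1,3);R=P-t
    for z in range(-80,260,20):
        m=(R[:,2]>z)&(R[:,2]<z+20)&(abs(R[:,0])<130)&(abs(R[:,1])<130)&(P[:,2]>250)
        if m.sum()>5: print(n,z,"x",np.percentile(R[m,0],[1,99]).round(),"y",np.percentile(R[m,1],[1,99]).round(),m.sum())
E
```

```text
[ 5.89339e+02 -1.03799e+02  9.00000e-02] {'scL': (0, None), 'scB': (4214, np.float64(-0.5)), 'scF': (0, None), 'siL': (1535, np.float64(-0.1)), 'siB': (12, np.float64(-4.7)), 'siF': (46, np.float64(-0.9))}
[ 5.88919e+02 -1.04446e+02  1.02000e-01] {'scL': (1, np.float64(-5.1)), 'scB': (4237, np.float64(-0.0)), 'scF': (0, None), 'siL': (1635, np.float64(0.1)), 'siB': (0, None), 'siF': (15, np.float64(-1.5))}
[ 5.88920e+02 -1.04458e+02  1.02000e-01] {'scL': (1, np.float64(-5.1)), 'scB': (4230, np.float64(-0.0)), 'scF': (0, None), 'siL': (1628, np.float64(0.1)), 'siB': (0, None), 'siF': (13, np.float64(-1.5))}
[ 5.88919e+02 -1.04450e+02  1.02000e-01] {'scL': (1, np.float64(-5.1)), 'scB': (4230, np.float64(-0.0)), 'scF': (0, None), 'siL': (1626, np.float64(0.0)), 'siB': (0, None), 'siF': (13, np.float64(-1.5))}
[ 5.88919e+02 -1.04450e+02  1.02000e-01] {'scL': (1, np.float64(-5.1)), 'scB': (4230, np.float64(-0.0)), 'scF': (0, None), 'siL': (1626, np.float64(0.0)), 'siB': (0, None), 'siF': (13, np.float64(-1.5))}
[ 5.88919e+02 -1.04450e+02  1.02000e-01] {'scL': (1, np.float64(-5.1)), 'scB':
[... 660 characters left out ...]
sc 220 x [-104.   44.] y [-73.  67.] 6845
sc 240 x [-126.   16.] y [-72.  62.] 4972
si -80 x [-56.  52.] y [-11.  14.] 82
si -60 x [-58.  55.] y [-11.  14.] 123
si -40 x [-61.  56.] y [-10.  14.] 150
si -20 x [-62.  59.] y [-10.  15.] 134
si 0 x [-83.  79.] y [-30.  38.] 567
si 20 x [-91.  84.] y [-25.  37.] 671
si 40 x [-91.  86.] y [-30.  36.] 933
si 60 x [-52.  15.] y [-20.  28.] 418
si 80 x [-52.  14.] y [-28.  37.] 384
si 100 x [-51.  30.] y [-29.  39.] 519
si 120 x [-42.  31.] y [-11.  43.] 388
si 140 x [-49.  25.] y [-5. 66.] 309
si 160 x [-115.   30.] y [44. 70.] 818
si 180 x [-128.   34.] y [42. 71.] 1197
si 200 x [-128.   33.] y [42. 71.] 1244
si 220 x [-128.   27.] y [42. 69.] 277
```

View pics/t1.png

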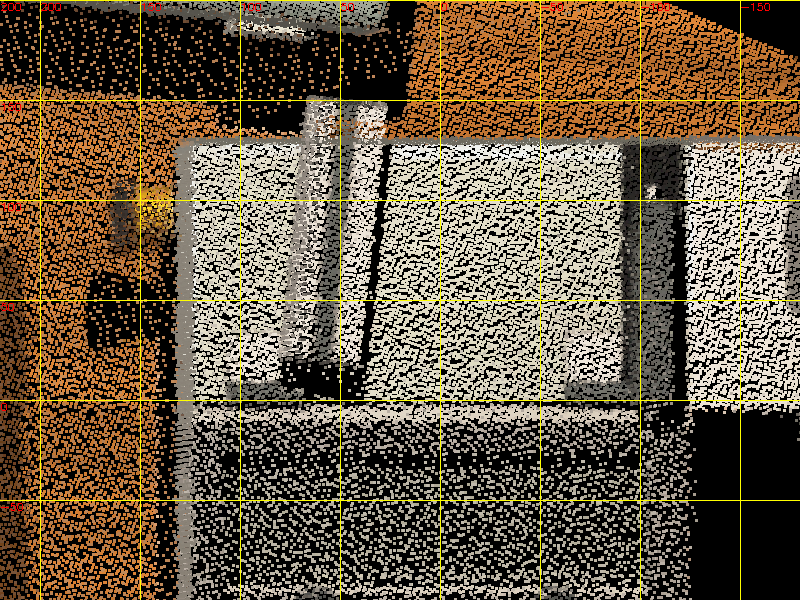

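```bash
cat >> h.py <<'E'
PO=np.load("pose.npy")
def W(x,y,z=0):
    c,s=np.cos(PO[2]),np.sin(PO[2]); return np.array([PO[0]+x*c-y*s,PO[1]+x*s+y*c,z])
def PB(P):
    P=np.asarray(P);c,s=np.cos(PO[2]),np.sin(PO[2]); d=P[...,:2]-PO[:2]
    return np.stack([d[...,0]*c+d[...,1]*s,-d[...,0]*s+d[...,1]*c,P[...,2]],-1)
def delta(target):  # cm in tool axes
    from scipy.spatial.transform import Rotation as R
    st=env.state();return (R.from_euler("xyz",st["tcp_rot"]).inv().apply(np.asarray(target)-st["eef_pos"])/10).round(2)
E
python3 - <<'E'
from h import *
for n in("scene","side"):
    A=np.load(f"pics/{n}1.npz");Q=PB(A["X"].reshape(-1,3))
    m=(abs(Q[:,0]-50)<45)&(abs(Q[:,1]+108)<9)&(Q[:,2]>185)&(Q[:,2]<300);print(n,"bar",m.sum(),np.percentile(Q[m,2],[5,50,95]))
    m=(abs(Q[:,0]-50)<70)&(abs(Q[:,1]+30)<30)&(Q[:,2]>150)&(Q[:,2]<300);print("roof",m.sum(),np.median(Q[m,2]))
    # handle
    p=A["p"].reshape(-1,3).max(1);m=(abs(Q[:,0]+124)<25)&(abs(Q[:,1])<50)&(Q[:,2]>95)&(Q[:,2]<150);
    if m.sum():print("handle",m.sum(),np.percentile(Q[m],[5,50,95],axis=0).round(1))
print(W(50,-108), W(-124,0))
print(delta(W(50,-108,320)),env.state()["tcp_rot"],env.state()["eef_pos"])
E
```

```text
scene bar 587 [207.14735267 209.8692908  212.23660861]
roof 2922 179.93212564740304
handle 388 [[-127.2  -46.    97. ]
 [-120.1   -1.3  123.7]
 [-100.2   44.6  127.1]]
side bar 156 [186.37566115 202.1589748  212.79182732]
roof 199 181.80053349846548
handle 108 [[-130.4  -46.4   96.4]
 [-122.6   -1.2  125. ]
 [-100.    43.7  128.5]]
[ 649.69370256 -206.77484364    0.        ] [ 465.56799071 -117.12149881    0.        ]
[-36.65   2.46   7.22] [-3.14144005e+00  3.10722658e-04  1.57120419e+00] [624.96607578 159.75576106 392.13650228]
```

```bash
python3 -m inch '{"hand":[0,0,0,0,0,0,0,0,0,0,0],"delta_pos":[[-4,0.3,0],[-4,0.3,0],[-4,0.3,0],[-4,0.3,0],[-4,0.3,0],[-4,0.3,0],[-4,0.3,0],[-4,0.3,0],[-4.6,0.06,0],[0,0,0],[0,0,0]],"turn":[0,0,0,0,0,0,0,0,0,0,-0.1]}'
python3 - <<'E'
from h import *
print(delta(W(50,-108,300)),env.state()["tcp_rot"],env.state()["eef_pos"],env.state()["ft_force"],env.state()["opening"])
E
```

```text
t: 3.3
eef_pos: [648.7, -208.8, 391.9]
tcp_rot: [-3.141, -0.0, 1.667]
ft_force: [0.7, 0.6, -0.4]
opening: 0.128
[0.19 0.12 9.19] [-3.14117518e+00 -2.33408274e-04  1.66742441e+00] [ 648.72715811 -208.78948321  391.90474637] [ 0.66908365  0.5792595  -0.35431648] 0.128371894492691
```

```bash
python3 -m inch '{"hand":[0,0,0,0,0,0],"delta_pos":[[0.15,0.1,3],[0,0,3],[0,0,2.5],[0,0,0.5],[0,0,0],[0,0,0]],"turn":[0,0,0,0,0,0]}'
python3 -m inch '{"hand":[0,0,0,0,0],"delta_pos":[[0,0,0.2],[0,0,0.2],[0,0,0.2],[0,0,0.2],[0,0,0.1]],"turn":[0,0,0,0,0]}'
```

```text
t: 3.9
eef_pos: [650.7, -204.9, 303.8]
tcp_rot: [3.14, 0.001, 1.67]
ft_force: [-0.3, -0.2, 1.1]
opening: 0.001
t: 4.4
eef_pos: [650.4, -204.3, 293.0]
tcp_rot: [-3.141, -0.0, 1.671]
ft_force: [0.8, 0.3, 0.6]
opening: 0.004
```

```bash
for i in 1 2; do :; done; python3 -m inch '{"hand":[0,0,0,0],"delta_pos":[[0,0,0.1],[0,0,0.1],[0,0,0.1],[0,0,0]],"turn":[0,0,0,0]}'
python3 -m inch '{"hand":[0,0,0],"delta_pos":[[0,0,0.1],[0,0,0.1],[0,0,0]],"turn":[0,0,0]}'
```

```text
t: 4.8
eef_pos: [650.4, -204.4, 290.1]
tcp_rot: [-3.142, -0.0, 1.671]
ft_force: [-0.5, -0.6, -0.6]
opening: 0.006
t: 5.1
eef_pos: [650.4, -204.4, 288.2]
tcp_rot: [-3.142, -0.0, 1.671]
ft_force: [-0.3, 0.5, 0.0]
opening: 0.004
```

```bash
python3 -m inch '{"hand":[0,0,0],"delta_pos":[[0,0,0.1],[0,0,0.1],[0,0,0]],"turn":[0,0,0]}'
```

```text
t: 5.4
eef_pos: [650.5, -204.4, 286.3]
tcp_rot: [3.141, 0.0, 1.671]
ft_force: [-0.3, 0.8, 1.3]
opening: 0.004
```

```bash
python3 -m inch '{"hand":[0,0,0],"delta_pos":[[0,0,0.1],[0,0,0.1],[0,0,0]],"turn":[0,0,0]}'
python3 -m inch '{"hand":[0,0],"delta_pos":[[0,0,0.1],[0,0,0]],"turn":[0,0]}'
```

```text
t: 5.7
eef_pos: [650.4, -204.4, 285.9]
tcp_rot: [3.14, 0.001, 1.671]
ft_force: [-4.3, 2.1, 12.6]
opening: 0.006
t: 5.9
eef_pos: [650.4, -204.4, 285.9]
tcp_rot: [3.14, 0.001, 1.671]
ft_force: [-6.4, 2.0, 19.5]
opening: 0.005
```

```bash
python3 -m inch '{"hand":[0,0,0.32,0.32,0.32,0.32,0.32,0.32],"delta_pos":[[0,0,-1.5],[0,0,-4],[2,-3,0],[2.5,-4,0],[2.5,-4,0],[2.5,-4,0],[1.2,-2.4,0],[0,0,0]],"turn":[0,0,0,0,0,0,0,0]}'
python3 - <<'E'
from h import *
print(delta(W(-124,0,230)),env.state()["tcp_rot"],PB(env.state()["eef_pos"]),env.state()["opening"])
E
```

```text
t: 6.7
eef_pos: [464.2, -114.1, 338.8]
tcp_rot: [3.142, -0.0, 1.671]
ft_force: [0.2, -0.4, -0.4]
opening: 0.315
[-0.32  0.11 10.88] [ 3.14154872e+00 -1.33584884e-05  1.67127963e+00] [-125.06694934    3.1814343   338.78837628] 0.31505498639536056
```

```bash
python3 -m inch '{"hand":[0.32,0.32,0.32,0.32,0.32,0.32],"delta_pos":[[-0.2,0.1,3.5],[0,0,3.5],[0,0,3],[0,0,0.9],[0,0,0],[0,0,0]],"turn":[0,0,0,0,0,0]}'
python3 - <<'E'
from h import *
print(PB(env.state()["eef_pos"]),env.state()["opening"])
for n in ("scene","side"):
    X,p,d=cloud(n); np.savez(f"pics/{n}2.npz",X=X,p=p); cv2.imwrite(f"pics/{n}2.png",p)
    cv2.imwrite(f"pics/{n}2c.png",cv2.resize(p[100:250,220:420] if n=="side" else p[200:400,40:240],(800,600)))
E
```

```text
t: 7.3
eef_pos: [468.6, -117.5, 230.1]
tcp_rot: [3.14, 0.001, 1.671]
ft_force: [0.0, -0.6, -0.2]
opening: 0.316
[-121.04169118   -0.67820404  230.13920357] 0.3159656229075392
```

View pics/side2c.png

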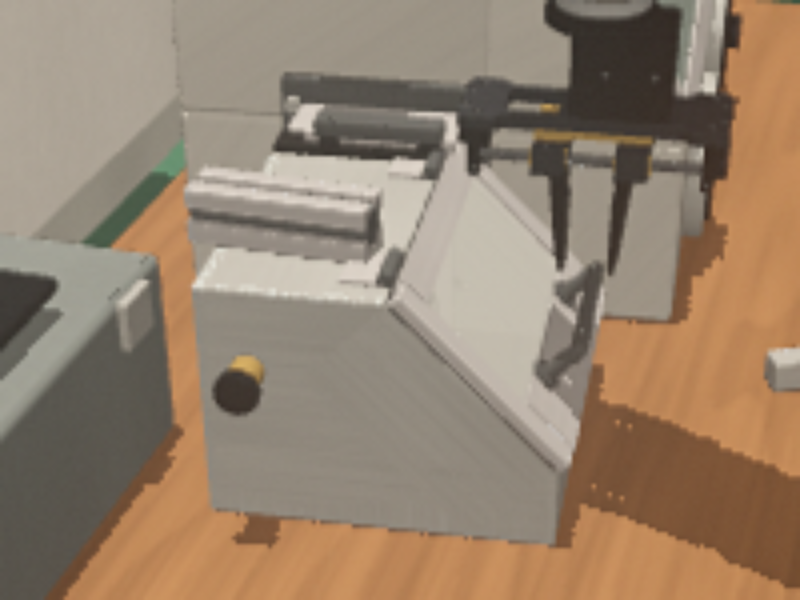

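View pics/scene2c.png

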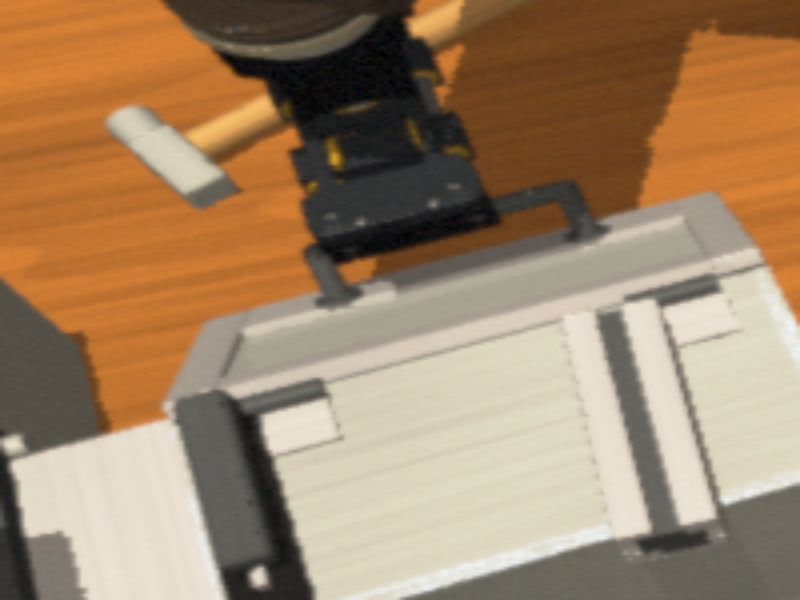

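```bash
python3 -m inch '{"hand":[0.32,0.32,0.32,0.32,0.32],"delta_pos":[[0,-0.3,0],[0,0,1.5],[0,0,1.5],[0,0,1],[0,0,0.4]],"turn":[0,0,0,0,0]}'
python3 -m inch '{"hand":[0.05,0.05,0.05,0.05],"delta_pos":[[0,0,0],[0,0,0],[0,0,0],[0,0,0]],"turn":[0,0,0,0]}'
```

```text
t: 7.9
eef_pos: [464.7, -117.5, 184.9]
tcp_rot: [-3.141, -0.0, 1.671]
ft_force: [0.2, 0.0, -0.1]
opening: 0.321
t: 8.3
eef_pos: [465.4, -117.6, 185.8]
tcp_rot: [3.14, 0.001, 1.671]
ft_force: [1.9, 2.2, 2.9]
opening: 0.118
```

```bash
python3 - <<'E'
from h import *
print(PB(env.state()["eef_pos"]))
R=np.hypot(124,60);a0=np.arctan2(-60,-124)
th=np.linspace(0,2.1,22);ang=a0-th
x=R*np.cos(ang);z=R*np.sin(ang)+180
print(np.c_[th[1:],np.diff(x)/10,-np.diff(z)/10,x[1:],z[1:]+66].round(2))
E
```

```text
[-124.23549696   -0.42382463  185.82309676]
[[ 1.0000e-01 -5.4000e-01 -1.2700e+00 -1.2937e+02  1.9868e+02]
 [ 2.0000e-01 -4.1000e-01 -1.3200e+00 -1.3345e+02  2.1183e+02]
 [ 3.0000e-01 -2.7000e-01 -1.3500e+00 -1.3619e+02  2.2532e+02]
 [ 4.0000e-01 -1.4000e-01 -1.3700e+00 -1.3758e+02  2.3902e+02]
 [ 5.0000e-01 -0.0000e+00 -1.3800e+00 -1.3759e+02  2.5279e+02]
 [ 6.0000e-01  1.4000e-01 -1.3700e+00 -1.3622e+02  2.6650e+02]
 [ 7.0000e-01  2.7000e-01 -1.3500e+00 -1.3349e+02  2.7999e+02]
 [ 8.0000e-01  4.1000e-01 -1.3200e+00 -1.2943e+02  2.9315e+02]
 [ 9.0000e-01  5.4000e-01 -1.2700e+00 -1.2408e+02  3.0584e+02]
 [ 1.0000e+00  6.6000e-01 -1.2100e+00 -1.1749e+02  3.1792e+02]
 [ 1.1000e+00  7.8000e-01 -1.1400e+00 -1.0972e+02  3.2929e+02]
 [ 1.2000e+00  8.9000e-01 -1.0500e+00 -1.0085e+02  3.3983e+02]
 [ 1.3000e+00  9.9000e-01 -9.6000e-01 -9.0980e+01  3.4943e+02]
 [ 1.4000e+00  1.0800e+00 -8.6000e-01 -8.0200e+01  3.5800e+02]
 [ 1.5000e+00  1.1600e+00 -7.4000e-01 -6.8620e+01  3.6545e+02]
 [ 1.6000e+00  1.2300e+00 -6.3000e-01 -5.6350e+01  3.7170e+02]
 [ 1.7000e+00  1.2800e+00 -5.0000e-01 -4.3520e+01  3.7670e+02]
 [ 1.8000e+00  1.3300e+00 -3.7000e-01 -3.0260e+01  3.8039e+02]
 [ 1.9000e+00  1.3600e+00 -2.3000e-01 -1.6690e+01  3.8274e+02]
 [ 2.0000e+00  1.3700e+00 -1.0000e-01 -2.9600e+00  3.8372e+02]
 [ 2.1000e+00  1.3800e+00  4.0000e-02  1.0810e+01  3.8333e+02]]
```

```bash
python3 -m inch '{"hand":[0.05,0.05,0.05,0.05,0.05,0.05],"delta_pos":[[0,-0.5,-1.27],[0,-0.4,-1.32],[0,-0.28,-1.35],[0,-0.14,-1.37],[0,0,-1.38],[0,0.14,-1.37]],"turn":[0,0,0,0,0,0]}'
```

```text
t: 8.9
eef_pos: [453.0, -119.0, 266.3]
tcp_rot: [-3.142, 0.001, 1.671]
ft_force: [5.1, -3.4, -7.7]
opening: 0.118
```

```bash
python3 -m inch '{"hand":[0.05,0.05,0.05,0.05,0.05,0.05,0.05,0.05,0.05],"delta_pos":[[0,0.27,-1.35],[0,0.41,-1.32],[0,0.54,-1.27],[0,0.66,-1.21],[0,0.78,-1.14],[0,0.89,-1.05],[0,0.99,-0.96],[0,1.08,-0.86],[0,1.16,-0.74]],"turn":[0,0,0,0,0,0,0,0,0]}'
python3 -c "
from h import *
print(PB(env.state()['eef_pos']))"
```

```text
t: 9.8
eef_pos: [516.6, -112.5, 367.9]
tcp_rot: [-3.132, 0.002, 1.671]
ft_force: [-27.6, -3.7, 30.9]
opening: 0.117
[-72.7280604   -0.61463887 367.88774378]
```

```bash
python3 -m inch '{"hand":[0.05,0.05,0.05,0.05],"delta_pos":[[0,1.23,-0.63],[0,1.28,-0.5],[0,1.33,-0.37],[0,1.36,-0.23]],"turn":[0,0,0,0]}'
python3 -c "
from h import *
print(PB(env.state()['eef_pos']))"
```

```text
t: 10.2
eef_pos: [571.8, -106.9, 385.5]
tcp_rot: [3.14, 0.002, 1.671]
ft_force: [-9.0, -0.5, 17.6]
opening: 0.115
[-17.31931821  -0.6397288  385.47551552]
```

```bash
python3 -m inch '{"hand":[0.05,0.05,0.05,0.05],"delta_pos":[[0,1.0,-0.2],[0,1.0,-0.1],[0,0.5,0],[0,0,0]],"turn":[0,0,0,0]}'
python3 -c "
from h import *
print(PB(env.state()['eef_pos']))"
```

```text
t: 10.6
eef_pos: [597.3, -104.4, 385.9]
tcp_rot: [3.141, 0.001, 1.671]
ft_force: [0.9, -0.9, 4.8]
opening: 0.116
[  8.3430306   -0.78752465 385.8701793 ]
```

```bash
python3 -m inch '{"hand":[0.05,0.05,0.05],"delta_pos":[[0,0.3,0],[0,0.2,0],[0,0,0]],"turn":[0,0,0]}'
python3 -c "
from h import *
print(PB(env.state()['eef_pos']))"
python3 -m inch '{"hand":[0.05,0.05,0.05],"delta_pos":[[0,0.2,0],[0,0.2,0],[0,0,0]],"turn":[0,0,0]}'
python3 -c "
from h import *
print(PB(env.state()['eef_pos']))
for n in ('scene','side'):
    X,p,d=cloud(n); np.savez(f'pics/{n}3.npz',X=X,p=p); cv2.imwrite(f'pics/{n}3.png',p)
"
```

```text
t: 10.9
eef_pos: [599.9, -104.2, 385.7]
tcp_rot: [-3.135, 0.0, 1.671]
ft_force: [-18.4, -4.1, 11.4]
opening: 0.118
[ 10.92710386  -0.83223235 385.73338858]
t: 11.2
eef_pos: [600.7, -104.1, 385.7]
tcp_rot: [-3.126, -0.0, 1.67]
ft_force: [-41.4, -5.6, 18.5]
opening: 0.116
[ 11.80585058  -0.83259741 385.67109918]
```

View pics/side3.png

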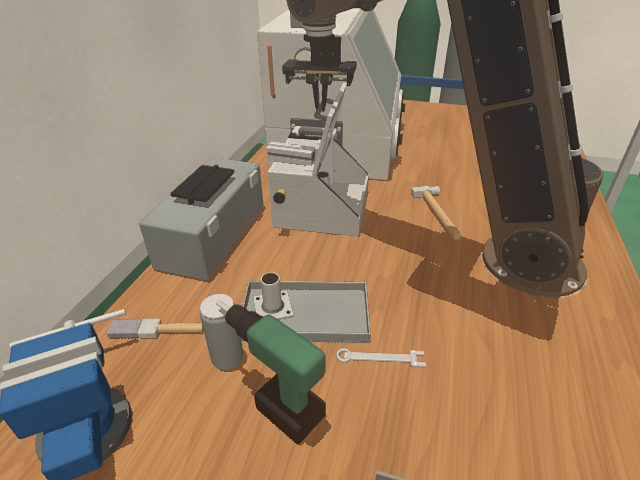

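View pics/scene3.png

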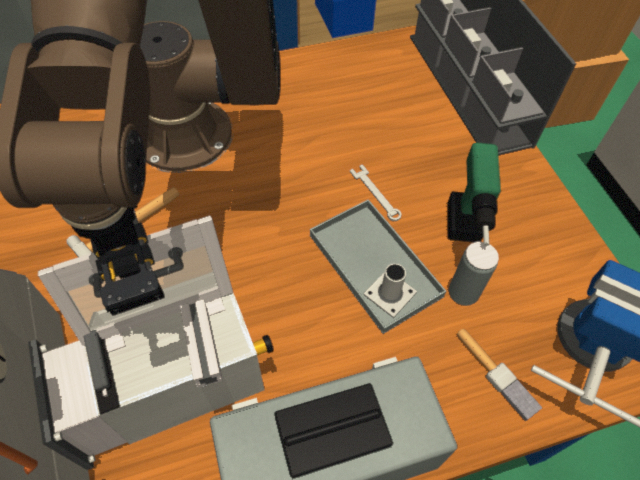

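```bash
python3 -m inch '{"hand":[0.05,0.3,0.3,0.3,0.3,0.3,0.3,0.3],"delta_pos":[[0,-0.5,0],[0,0,0],[0,0,0],[0,0,-1.5],[0,0,-4],[0,0,-4],[0,-4,-2],[0,0,0]],"turn":[0,0,0,0,0,0,0,0]}'
python3 -c "
from h import *
print(PB(env.state()['eef_pos']))"
```

```text
t: 12.1
eef_pos: [559.4, -107.7, 503.9]
tcp_rot: [3.137, 0.002, 1.671]
ft_force: [-0.1, -0.6, -0.0]
opening: 0.302
[-2.97076592e+01 -2.02342601e-01  5.03887956e+02]
```

```bash
python3 -m inch '{"hand":[1,1,1,1,1,1],"delta_pos":[[-1,-4,0],[-1,-4,0],[-2,-2,2],[-1,0,2],[0,0,0],[0,0,0]],"turn":[0,0,0,0,0,0]}'
python3 - <<'E'
from h import *
print(PB(env.state()['eef_pos']))
for n in ('side','wrist','scene'):
    X,p,d=cloud(n); np.savez(f'pics/{n}4.npz',X=X,p=p); cv2.imwrite(f'pics/{n}4.png',p)
    if n=="side":
        cv2.imwrite(f"pics/side4c.png",cv2.resize(p[80:250,240:440],(800,600)))
        for u,v in [(355,190),(350,195),(360,185),(345,185)]: print(u,v,PB(X[v,u]).round(0))
    for l in("stub_mid",):
        for r in search_frame(n,l)[:3]:
            u,v=map(int,r["centre"]);print(n,l,r["p"],(u,v),PB(X[v,u]).round(0))
E
```

```text
t: 12.7
eef_pos: [467.4, -167.5, 460.1]
tcp_rot: [-3.141, -0.001, 1.671]
ft_force: [0.0, 0.3, -0.7]
opening: 0.747
[-127.31528835  -50.26865238  460.10416171]
355 190 [-86. -80.  26.]
350 195 [-74. -49.  25.]
360 185 [ -98. -113.   26.]
345 185 [ -51. -103.   27.]
side stub_mid 0.41 (325, 176) [ -6.  14. 119.]
wrist stub_mid 0.66 (406, 156) [-14.   5. 105.]
```

View pics/wrist4.png

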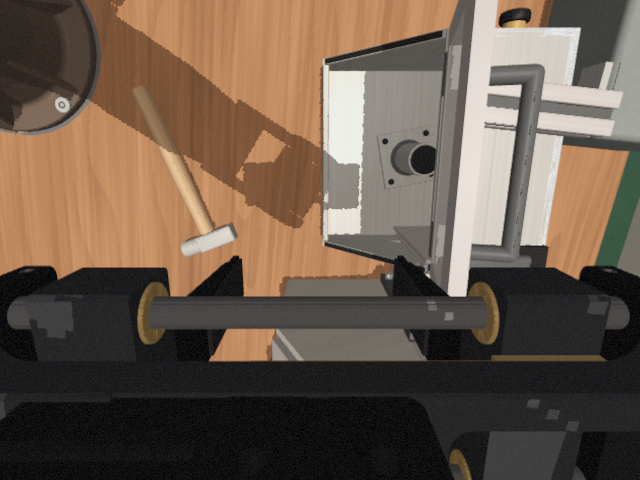

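View pics/side4c.png

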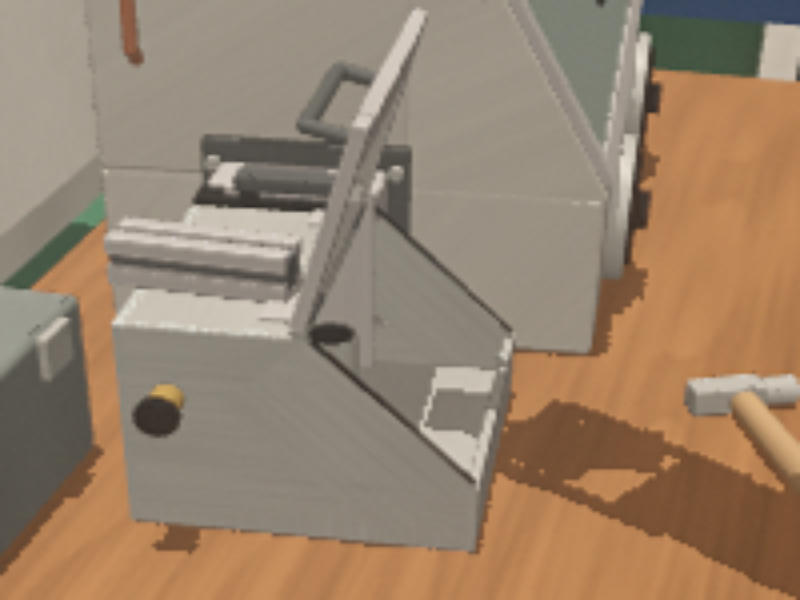

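```bash
python3 - <<'E'
from h import *
A=np.load("pics/wrist4.npz");X=PB(A["X"])
for u,v in [(379,137),(388,186),(383,160),(430,126),(386,141),(391,181),(426,132),(431,176)]:
    print((u,v),X[v-1:v+2,u-1:u+2].reshape(-1,3).mean(0).round(1))
Q=X.reshape(-1,3)
m=(Q[:,2]>106)&(Q[:,2]<122)&(abs(Q[:,0])<60)&(abs(Q[:,1])<60);print("rim",m.sum(),Q[m].min(0).round(1),Q[m].max(0).round(1))
m=(Q[:,2]>45)&(Q[:,2]<100)&(abs(Q[:,0]+10)<30)&(abs(Q[:,1])<40);P=Q[m]
print("tube",m.sum(),P.min(0),P.max(0))
from scipy.optimize import least_squares
S=Q[(Q[:,2]>45)&(Q[:,2]<118)&(abs(Q[:,0]+10)<35)&(abs(Q[:,1]-8)<35)]
f=lambda c:np.hypot(S[:,0]-c[0],S[:,1]-c[1])-21
r=least_squares(f,[-14,8],loss="soft_l1");print("axis",r.x,np.median(abs(r.fun)))
D=np.load("pics/side4.npz");S2=PB(D["X"].reshape(-1,3))
S2=S2[(S2[:,2]>45)&(S2[:,2]<118)&(abs(S2[:,0]+10)<35)&(abs(S2[:,1]-8)<35)];print("side pts",len(S2),np.median(S2,0) if len(S2) else 0)
# door
for n in("wrist4","scene4","side4"):
    Q=PB(np.load(f"pics/{n}.npz")["X"].reshape(-1,3))
    for z in (200,250,300,320,335,342,350):
        m=(abs(Q[:,2]-z)<4)&(Q[:,0]>-70)&(Q[:,0]<20)&(abs(Q[:,1])<120)
        if m.sum()>10:print(n,z,m.sum(),np.percentile(Q[m,0],[2,50,98]).round(1))
    m=(Q[:,0]>-75)&(Q[:,0]<10)&(abs(Q[:,1])<110)&(Q[:,2]>300)&(Q[:,2]<380);
    if m.sum():print("zmax",np.percentile(Q[m,2],[99,99.8]))
E
```

```text
(379, 137) [-36.7  30.6  33.7]
(388, 186) [-20.1 -40.9  33. ]
(383, 160) [-29.5  -2.3  34.1]
(430, 126) [36.8 46.  33. ]
(386, 141) [nan nan nan]
(391, 181) [-16.1 -33.3  33.8]
(426, 132) [31.3 37.6 34.2]
(431, 176) [ 43.6 -25.9  33.7]
rim 815 [-14.4 -18.3 106. ] [ 19.5  21.3 118.2]
tube 268 [-14.38912262 -18.69823317  45.42649263] [ 2.45604968 21.94337879 99.9938549 ]
axis [7.45344569 1.77988608] 3.589870521634973
side pts 104 [ -5.28815661   7.08407349 114.8428997 ]
wrist4 200 275 [-5.2 -4.4 -3.3]
wrist4 250 265 [-17.6 -16.3 -15.2]
wrist4 300 168 [-31.5 -31.  -30.2]
wrist4 320 5064 [-36.2   5.7  14.4]
wrist4 335 522 [-40.6 -39.6 -38.6]
wrist4 342 2485 [-42.3 -40.4 -34.6]
wrist4 350 3972 [-41.6 -35.2 -31.7]
zmax [348.52663992 349.06821233]
scene4 200 510 [ 0.3  6.9 10.2]
scene4 250 606 [-13.  -10.   -4.8]
scene4 300 319 [-23.7 -21.3 -16.5]
scene4 320 1548 [-26.6  -9.2  16.9]
scene4 335 751 [-31.  -28.4 -26. ]
scene4 342 1149 [-41.9 -31.1 -27.9]
scene4 350 523 [-39.4 -33.3 -29.3]
zmax [348.33934902 349.15270914]
side4 200 21 [-6.3 -4.8 19.5]
side4 250 14 [-18.1 -17.1 -16.2]
side4 320 122 [-36.9   3.2  13.7]
side4 335 15 [-41.2 -40.4 -39.2]
side4 342 24 [-43.2 -41.8 -37.8]
side4 350 132 [-43.4 -37.8 -33. ]
zmax [349.65211074 349.97498196]
```

```bash
python3 -m inch '{"hand":[0.6,0.6,0.6,0.6,0.6,0.6,0.6,0.6,0.6,0.6],"delta_pos":[[2,0,-3],[2,1,-2],[2,4,0],[1,4.5,0],[0,4.9,0],[0,4.9,0],[0,4.9,0],[0,4.9,0],[0,4.9,0],[0,4.9,0]],"turn":[0,0,0,0,0,0,0,0,0,0]}'
python3 -c "
from h import *
s=env.state();print(s['joints'].round(3),s['tcp_rot'],s['eef_pos'].round(1))"
```

```text
t: 14.0
eef_pos: [827.2, -61.2, 510.8]
tcp_rot: [-3.141, -0.0, 1.672]
ft_force: [0.8, -0.4, 0.7]
opening: 0.598
[-0.153  0.817  0.389  0.     1.937 -0.254] [-3.14070024e+00 -3.36691034e-04  1.67166242e+00] [827.2 -61.2 510.8]
```

```bash
python3 -m inch '{"hand":[0.6,0.6,0.6],"delta_pos":[[0,4.5,0],[0,4.5,0],[0,4.5,0]],"turn":[0,0,0]}'
python3 -c "
from h import *
s=env.state();print(s['joints'].round(3),s['tcp_rot'],s['eef_pos'].round(1))"
python3 -m inch '{"hand":[0.6,0.6,0.6],"delta_pos":[[0,4.5,0],[0,4.5,0],[0,4.5,0]],"turn":[0,0,0]}'
python3 -c "
from h import *
s=env.state();print(s['joints'].round(3),s['tcp_rot'],s['eef_pos'].round(1))"
```

```text
t: 14.3
eef_pos: [885.1, -47.4, 472.5]
tcp_rot: [3.118, 0.003, 1.671]
ft_force: [1.1, 0.1, -1.7]
opening: 0.597
[-0.129  1.014  0.055  0.003  2.048 -0.227] [3.11752920e+00 2.56722365e-03 1.67086011e+00] [885.1 -47.4 472.5]
t: 14.6
eef_pos: [919.3, -29.6, 441.6]
tcp_rot: [3.032, 0.016, 1.67]
ft_force: [0.1, 0.7, -0.9]
opening: 0.603
[-0.105  1.053  0.048  0.007  1.93  -0.203] [3.03202172 0.01604127 1.67041929] [919.3 -29.6 441.6]
```

```bash
python3 -m inch '{"hand":[0.6,0.6],"delta_pos":[[0,0,0],[0,0,0]],"turn":[0,0]}'
python3 -c "
from h import *
s=env.state();print(s['joints'].round(4),s['tcp_rot'],s['eef_pos'].round(1))"
python3 -m inch '{"hand":[0.6,0.6,0.6],"delta_pos":[[0,-2,0],[0,-2,0],[0,0,0]],"turn":[0,0,0]}'
python3 -c "
from h import *
s=env.state();print(s['joints'].round(4),s['tcp_rot'],s['eef_pos'].round(1))"
```

```text
t: 14.8
eef_pos: [918.5, -30.1, 442.7]
tcp_rot: [3.033, 0.016, 1.67]
ft_force: [0.1, 0.1, 0.6]
opening: 0.601
[-0.1059  1.0519  0.0479  0.0069  1.9326 -0.2036] [3.0333662  0.01604296 1.67031873] [918.5 -30.1 442.7]
t: 15.1
eef_pos: [883.2, -34.5, 440.2]
tcp_rot: [3.037, 0.015, 1.669]
ft_force: [-0.2, 0.8, 0.6]
opening: 0.596
[-0.1152  0.8804  0.4328  0.0074  1.7228 -0.2132] [3.03691223 0.01534336 1.66947534] [883.2 -34.5 440.2]
```

```bash
python3 -m inch '{"hand":[0.6,0.6,0.6,0.6,0.6,0.6],"delta_pos":[[0,4.5,-1],[0,4.5,-1],[0,4.5,-1],[0,4.5,-1],[0,4.5,-1],[0,4.5,-1]],"turn":[0,0,0,0,0,0]}'
python3 -c "
from h import *
s=env.state();print(s['joints'].round(4),s['tcp_rot'],s['eef_pos'].round(1))"
```

```text
t: 15.7
eef_pos: [943.8, -5.7, 450.5]
tcp_rot: [2.896, 0.032, 1.667]
ft_force: [0.8, 0.3, 0.4]
opening: 0.603
[-0.0783  1.0487  0.0473  0.0118  1.7984 -0.1746] [2.89622615 0.03221932 1.66722676] [943.8  -5.7 450.5]
```

```bash
python3 -m inch '{"hand":[0.6,0.6,0.6,0.6,0.6,0.6,0.6],"delta_pos":[[0,4.5,-1.5],[0,4.5,-1.5],[0,4.5,-1.5],[0,4.5,-1.5],[0,4.5,-1.5],[0,4.5,-1.5],[0,4.5,-1.5]],"turn":[0,0,0,0,0,0,0]}'
python3 -c "
from h import *
s=env.state();print(s['joints'].round(4),s['tcp_rot'],s['eef_pos'].round(1))"
```

```text
t: 16.4
eef_pos: [951.0, 23.3, 514.5]
tcp_rot: [2.706, 0.048, 1.662]
ft_force: [0.3, 0.9, 0.7]
opening: 0.599
[-0.048   0.9901  0.0474  0.0152  1.6663 -0.1445] [2.70598427 0.0481117  1.66150466] [951.   23.3 514.5]
```

```bash
python3 -m inch '{"hand":[0.6,0.6,0.6,0.6],"delta_pos":[[0,4.5,-1],[0,4.5,-1],[0,4.5,-1],[0,4.5,-1]],"turn":[0,0,0,0]}'
python3 -c "
from h import *
from scipy.spatial.transform import Rotation as R
s=env.state();print(s['joints'].round(4),s['tcp_rot'],s['eef_pos'].round(1))
r=R.from_euler('xyz',s['tcp_rot']).as_matrix();Rp=R.from_euler('z',-PO[2]).as_matrix()@r
print('axes in passbox',Rp.round(3))
print(delta([s['eef_pos'][0]-150,s['eef_pos'][1],s['eef_pos'][2]]))"
```

```text
t: 16.8
eef_pos: [953.9, 36.7, 550.1]
tcp_rot: [2.598, 0.055, 1.658]
ft_force: [0.3, -0.3, -0.4]
opening: 0.599
[-0.0339  0.9602  0.0474  0.0159  1.5884 -0.1316] [2.59822635 0.05480397 1.65796433] [953.9  36.7 550.1]
axes in passbox [[ 0.015  0.856  0.516]
 [ 0.998  0.015 -0.055]
 [-0.055  0.516 -0.855]]
[  1.3  -12.75  -7.79]
```

```bash
cat >> h.py <<'E'
from scipy.spatial.transform import Rotation as Rn
def info():
    s=env.state();r=Rn.from_euler('xyz',s['tcp_rot']).as_matrix();Rp=Rn.from_euler('z',-PO[2]).as_matrix()@r
    G=PB(s['eef_pos']+59*r[:,2]); return s,r,Rp,G
def dG(x,y,z):  # cm tool-axis delta to bring grasp point to passbox (x,y,z)
    s,r,Rp,G=info(); return (Rp.T@(np.array([x,y,z])-G)/10).round(2)
E
python3 -c "
from h import *
s,r,Rp,G=info();print(G, dG(-60,20,480))"
```

```text
[407.92640661  99.85778978 499.70583477] [ -8.58 -41.21 -22.04]
```

```bash
python3 -m inch '{"hand":[0.6,0.6,0.6,0.6,0.6,0.6,0.6,0.6,0.6,0.6,0.6],"delta_pos":[[-0.8,-3.8,-2],[-0.8,-3.8,-2],[-0.8,-3.8,-2],[-0.8,-3.8,-2],[-0.8,-3.8,-2],[-0.8,-3.8,-2],[-0.8,-3.8,-2],[-0.8,-3.8,-2],[-0.8,-3.8,-2],[-0.8,-3.8,-2],[-0.5,-3.2,-2]],"turn":[0,0,0,0,0,0,0,0,0,0,0]}'
python3 -c "
from h import *
s,r,Rp,G=info();print(G, Rp.round(3),s['joints'].round(3),dG(-60,20,480))"
```

```text
t: 17.9
eef_pos: [547.5, -79.0, 539.1]
tcp_rot: [2.597, 0.057, 1.659]
ft_force: [1.0, 0.9, 0.4]
opening: 0.603
[ -8.0504942   26.19373849 488.70946411] [[ 0.015  0.856  0.517]
 [ 0.998  0.017 -0.056]
 [-0.057  0.517 -0.854]] [-0.32   0.072  1.581  0.196  0.972 -0.492] [-0.64 -4.91 -1.91]
```

Now turn ‑1.465 about the tool axis.

```bash
python3 -m inch '{"hand":[0.75,0.75,0.75,0.75,0.75,0.75,0.75,0.75,0.75,0.75,0.75],"delta_pos":[[-0.3,-3,-1],[0,-2,-1],[0,0,0],[0,0,0],[0,0,0],[0,0,0],[0,0,0],[0,0,0],[0,0,0],[0,0,0],[0,0,0]],"turn":[0,0,-0.146,-0.146,-0.146,-0.146,-0.146,-0.146,-0.146,-0.146,-0.146]}'
python3 -c "
from h import *
s,r,Rp,G=info();print(G, Rp.round(3),s['joints'].round(3),dG(-96,2,300))"
```

```text
t: 19.0
eef_pos: [496.9, -87.0, 530.9]
tcp_rot: [3.056, 0.541, 2.971]
ft_force: [-0.0, -0.2, 1.1]
opening: 0.751
[-59.20977017  23.48004124 480.56157555] [[-0.825  0.226  0.517]
 [ 0.231  0.971 -0.056]
 [-0.515  0.073 -0.854]] [-0.378 -0.007  1.685  0.233  0.961 -1.887] [11.84 -4.24 13.63]
```

```bash
python3 -m inch '{"hand":[0.75,0.75],"delta_pos":[[0,0,0],[0,0,0]],"turn":[-0.143,0]}'
python3 -c "
from h import *
s,r,Rp,G=info();print(G, Rp.round(3),s['joints'].round(3),dG(-96,2,300))
for d in (200,):
  print(dG(-96,2,241))"
```

```text
t: 19.2
eef_pos: [496.8, -86.9, 530.7]
tcp_rot: [3.14, 0.547, 3.133]
ft_force: [-0.5, -0.4, 1.5]
opening: 0.753
[-59.31457823  23.54282591 480.2764273 ] [[-0.849  0.11   0.517]
 [ 0.094  0.994 -0.056]
 [-0.52   0.001 -0.854]] [-0.378 -0.007  1.685  0.233  0.961 -2.026] [12.29 -2.57 13.62]
[15.35 -2.57 18.66]
```

```bash
python3 -m inch '{"hand":[0.75,0.75,0.75,0.75,0.75,0.75],"delta_pos":[[2.6,-0.3,2.6],[2.6,-0.3,2.8],[2.6,-0.3,2.8],[2.6,-0.3,2.8],[1.6,-0.3,2.6],[0,0,0]],"turn":[0,0,0,0,0,0]}'
python3 - <<'E'
from h import *
s,r,Rp,G=info();print(G,s['joints'].round(3),dG(-96,13,241))
for n in ('side','wrist'):
    X,p,d=cloud(n); np.savez(f'pics/{n}5.npz',X=X,p=p); cv2.imwrite(f'pics/{n}5.png',p)
A=np.load("pics/wrist5.npz");Q=PB(A["X"]).reshape(-1,3)
m=(Q[:,2]>45)&(Q[:,2]<113)&(abs(Q[:,0]-5)<30)&(abs(Q[:,1]-2)<30);S=Q[m]
print(len(S))
if len(S)>50:
    print(S.min(0),S.max(0))
E
```

```text
t: 19.8
eef_pos: [463.4, -100.9, 348.3]
tcp_rot: [3.133, 0.54, 3.124]
ft_force: [0.3, 1.6, 0.5]
opening: 0.752
[-94.37132203  13.2113364  297.6422933 ] [-0.446  0.094  2.071  0.456  0.526 -2.346] [ 3.05 -0.08  4.78]
1259
[-15.44104231 -19.45030508  45.00710913] [  8.37785271  21.6884701  112.89980872]
```

View pics/wrist5.png

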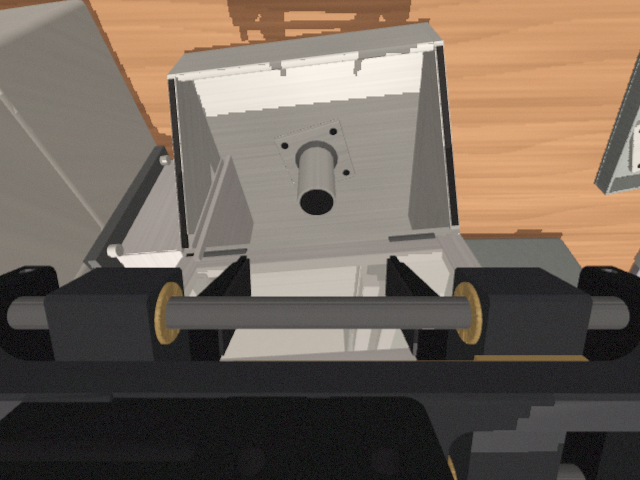

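View pics/side5.png

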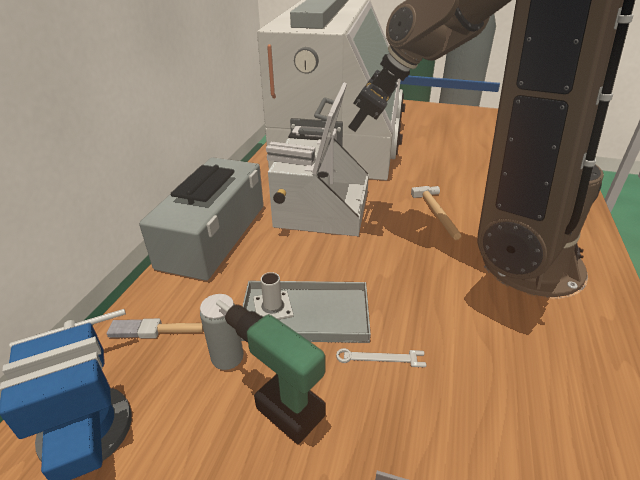

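```bash
python3 - <<'E'
from h import *
from scipy.optimize import least_squares
A=np.load("pics/wrist5.npz");Q=PB(A["X"]).reshape(-1,3)
S=Q[(Q[:,2]>45)&(Q[:,2]<108)&(abs(Q[:,0]-5)<30)&(abs(Q[:,1]-2)<30)]
f=lambda c:np.hypot(S[:,0]-c[0],S[:,1]-c[1])-21
r=least_squares(f,[5,2],loss="soft_l1");print("axis",r.x,np.median(abs(r.fun)))
F=Q[(abs(Q[:,2]-33)<3)&(abs(Q[:,0])<70)&(abs(Q[:,1])<70)];print(len(F),cv2.minAreaRect(F[:,:2].astype(np.float32)))
Fl=Q[(abs(Q[:,2]-25)<3)&(abs(Q[:,0])<110)&(abs(Q[:,1])<100)];print(np.median(Fl[:,2]),np.median(F[:,2]))
x,y=r.x
s,r_,Rp,G=info()
u=-Rp[:,2]
for d in (150,100,50,0):
    print(d,(np.array([x,y,72])+u*d).round(1), dG(*(np.array([x,y,72])+u*d)))
E
```

```text
axis [6.97847583 1.0416825 ] 0.25354231454601184
2253 ((6.156650543212891, 1.0092124938964844), (81.37772369384766, 80.10175323486328), 11.210288047790527)
25.256764502037015 33.2709687076881
150 [-70.3   9.3 200.3] [ 3.26 -0.14  9.82]
100 [-44.5   6.5 157.5] [ 3.26 -0.14 14.82]
50 [-18.8   3.8 114.8] [ 3.26 -0.14 19.82]
0 [ 7.  1. 72.] [ 3.26 -0.14 24.82]
```

```bash
python3 -m inch '{"hand":[0.75,0.75,0.75,0.75,0.75,0.75,0.75],"delta_pos":[[3.2,-0.1,0],[0,0,3.5],[0,0,3.5],[0,0,3.5],[0,0,3.5],[0,0,2],[0,0,0]],"turn":[0,0,0,0,0,0,0]}'
python3 - <<'E'
from h import *
s,r,Rp,G=info();print(G,Rp[:,2],dG(7,1,72))
X,p,d=cloud("wrist");cv2.imwrite("pics/wrist6.png",p)
X,p,d=cloud("side");cv2.imwrite("pics/side6.png",cv2.resize(p[80:250,240:440],(800,600)))
E
```

```text
t: 20.6
eef_pos: [530.7, -95.1, 213.5]
tcp_rot: [-3.137, 0.515, 3.124]
ft_force: [-0.1, -0.6, 0.9]
opening: 0.753
[-28.08368315  11.4976314  162.21341858] [ 0.48882465 -0.06366462 -0.8700559 ] [ 1.31 -0.58  9.63]
```

View pics/wrist6.png

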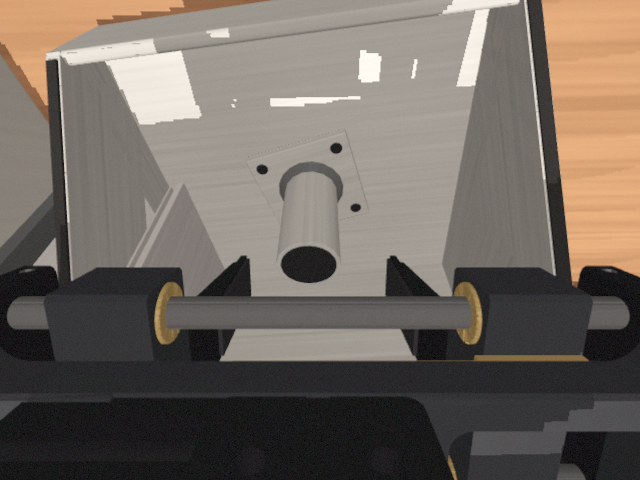

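View pics/side6.png

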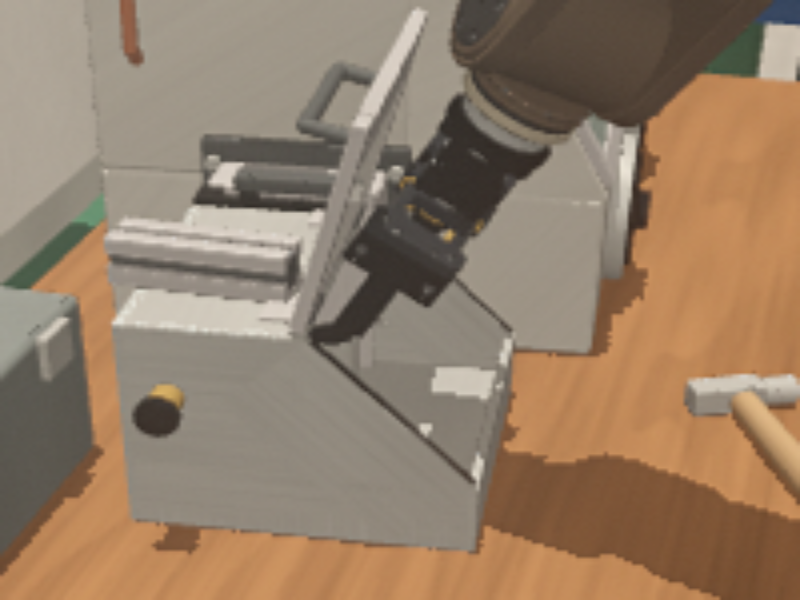

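```bash
python3 - <<'E'
from h import *
s,r,Rp,G=info();print(s["joints"].round(3),s["qvel"].round(3),Rp.round(3),s["tcp_rot"])
# clearance: corner (0,174..180), door plane
for P in ([0,174],[0,180],[-5,200],[-18,250]):
    v=np.array([P[0],G[1],P[1]])-G; l=Rp.T@v; print(P,"tool x",l[0].round(1),"s from tip",(19-l[2]).round(1))
E
```

```text
[-0.36   0.395  2.103  0.824  0.221 -2.683] [-0.01  -0.022  0.021  0.002 -0.004 -0.009] [[-0.863  0.122  0.489]
 [ 0.104  0.992 -0.064]
 [-0.494 -0.005 -0.87 ]] [-3.13630698  0.51611691  3.12403971]
[0, 174] tool x -30.9 s from tip 13.8
[0, 180] tool x -33.8 s from tip 19.0
[-5, 200] tool x -39.4 s from tip 38.8
[-18, 250] tool x -52.8 s from tip 88.7
```

```bash
cat > fk.py <<'E'
from h import *
from scipy.optimize import least_squares
def ry(a): return Rn.from_euler('y',a).as_matrix()
def rz(a): return Rn.from_euler('z',a).as_matrix()
def fk(q,p):
    r0,h,L2,L3,Lw,e,c6=p
    R1=rz(q[0]);pos=R1@np.array([r0,0,h])
    R2=R1@ry(q[1]);pos=pos+R2@[0,0,L2]
    R3=R2@ry(q[2]);pos=pos+R3@[e,0,L3]
    R6=R3@rz(q[3])@ry(q[4])@rz(q[5]+c6)
    return pos+R6@[0,0,Lw],R6
D=[([-0.1056,.4916,1.5595,0,1.0917,-.1056],[624.84,.05,291.66],[-3.1405,0,1.5708]),
([-0.153,0.817,0.389,0,1.937,-0.254],[827.2,-61.2,510.8],[-3.1407,-.0003,1.6717]),
([-0.1059,1.0519,0.0479,0.0069,1.9326,-0.2036],[918.5,-30.1,442.7],[3.03337,.01604,1.6703]),
([-0.1152,.8804,.4328,.0074,1.7228,-.2132],[883.2,-34.5,440.2],[3.0369,.01534,1.6695]),
([-.0339,.9602,.0474,.0159,1.5884,-.1316],[953.9,36.7,550.1],[2.5982,.0548,1.658]),
([-0.32,0.072,1.581,0.196,0.972,-0.492],[547.5,-79.0,539.1],[2.597,0.057,1.659]),
([-0.378,-0.007,1.685,0.233,0.961,-2.026],[496.8,-86.9,530.7],[3.14,0.547,3.133]),
([-0.446,0.094,2.071,0.456,0.526,-2.346],[463.4,-100.9,348.3],[3.133,0.54,3.124]),
([-0.36,0.395,2.103,0.824,0.221,-2.683],[530.7,-95.1,213.5],[-3.1363,.5161,3.124])]
def res(p):
    o=[]
    for q,x,e in D:
        P,R=fk(q,p);o+=list((P-x)/2)
        Rt=Rn.from_euler('xyz',e).as_matrix();o+=list(Rn.from_matrix(R.T@Rt).as_rotvec()*200)
    return np.array(o)
best=None
for c in (0,np.pi/2,-np.pi/2,np.pi):
    s=least_squares(res,[0,400,500,500,190,0,c])
    if best is None or s.cost<best.cost: best=s
PAR=best.x
LO=np.array([-3.1,-.84,.05,-1.13,.06,-2.69]);HI=np.array([3.1,2.19,2.79,4.28,2.93,2.69])
def ik(x,R,q0,lim=True):
    f=lambda q:np.r_[(fk(q,PAR)[0]-x)/10,Rn.from_matrix(fk(q,PAR)[1].T@R).as_rotvec()*20]
    b=(LO,HI) if lim else (-7,7)
    return least_squares(f,np.clip(q0,LO+.001,HI-.001) if lim else q0,bounds=b)
if __name__=="__main__":
    print(PAR.round(2),best.cost,np.abs(best.fun).max())
E
python3 fk.py
```

```text
[-70.97 255.88 628.73 433.49 301.16  35.69   1.57] 4217.992644279675 32.66708907621958
```

```bash
cat > t.py <<'E'
from fk import *
print(best.fun.reshape(-1,6).round(2))
E
python3 t.py
```

```text
[[-1.737e+01 -3.130e+01 -7.300e+00 -2.000e-02 -3.000e-02 -2.000e-02]
 [-1.595e+01 -3.072e+01 -2.230e+00 -9.000e-02 -1.000e-02 -0.000e+00]
 [-6.550e+00 -3.209e+01 -4.740e+00 -0.000e+00 -1.000e-02  0.000e+00]
 [-7.470e+00 -3.187e+01 -3.730e+00  1.000e-02 -1.000e-02 -2.000e-02]
 [ 1.585e+01 -3.267e+01  5.060e+00 -2.000e-02  0.000e+00 -3.000e-02]
 [-3.910e+00 -2.440e+01  7.800e+00  7.000e-02  4.000e-02 -1.000e-02]
 [-6.650e+00 -2.188e+01  7.370e+00  3.000e-02 -9.000e-02  1.000e-01]
 [-6.660e+00 -2.025e+01  1.490e+00 -7.000e-02 -0.000e+00 -2.000e-02]
 [-2.720e+00 -2.542e+01 -3.720e+00  5.000e-02 -4.000e-02 -0.000e+00]]
```

```bash
python3 - <<'E'
s=open('fk.py').read()
s=s.replace("r0,h,L2,L3,Lw,e,c6=p","r0,h,L2,L3,Lw,e,c6,dy,wy,wx=p").replace("np.array([r0,0,h])","np.array([r0,dy,h])")
s=s.replace("    return pos+R6@[0,0,Lw],R6","    R5=R3@rz(q[3])@ry(q[4]);return pos+R5@[wx,wy,0]+R6@[0,0,Lw],R6").replace("190,0,c]","190,0,c,66,0,0]")
open('fk.py','w').write(s)
E
python3 fk.py; python3 t.py
```

```text
[-4.4000e-01  1.9523e+02  5.8813e+02  4.1217e+02  1.9459e+02  4.2150e+01
  1.5700e+00  6.4870e+01  8.9000e-01  1.4200e+00] 0.18558149575824676 0.2769490794253784
[[ 0.11 -0.09 -0.17 -0.02 -0.03 -0.02]
 [-0.04  0.09  0.02 -0.09 -0.01 -0.  ]
 [-0.04 -0.07  0.05 -0.   -0.01  0.  ]
 [ 0.04 -0.04  0.09  0.01 -0.01 -0.02]
 [ 0.03 -0.08 -0.14 -0.02  0.   -0.03]
 [-0.11  0.02  0.13  0.07  0.04 -0.01]
 [-0.01  0.1  -0.03  0.03 -0.09  0.1 ]
 [ 0.28  0.07 -0.15 -0.07 -0.   -0.02]
 [-0.19 -0.01  0.19  0.05 -0.04 -0.  ]]
```

```bash
cat > t2.py <<'E'
from fk import *
Wp=rz(PO[2])
s,r,Rp,G0=info()
def orient(zp,half):
    z=np.array(zp)/np.linalg.norm(zp); y=np.cross([0,0,1],z);y/=np.linalg.norm(y)
    if y[1]<0:y=-y
    if half:y=-y
    x=np.cross(y,z);return Wp@np.c_[x,y,z]
for zp in ([.489,-.064,-.87],[.517,-.056,-.854]):
  for half in (0,1):
    R=orient(zp,half)
    for G in ([-28,11,162],[-10,6,110],[7,1,72],[-20,1,78],[-45,1,80],[-70,1,80],[-75,1,115],[-75,1,160],[-75,60,220],[-75,200,250]):
        x=W(*G)-59*R[:,2]
        b=None
        for q4 in (0.3,0.8,-.5,2.5,3.8):
            q0=s["joints"].copy();q0[3]=q4
            if half:q0[5]+=np.pi
            k=ik(x,R,q0)
            if b is None or k.cost<b.cost:b=k
        print(zp[0],half,G,b.x.round(2),round(b.cost,4))
E
python3 t2.py
```

```text
0.489 0 [-28, 11, 162] [-0.36  0.4   2.1   0.83  0.22 -2.68] 0.0
0.489 0 [-10, 6, 110] [-0.34  0.51  2.08  0.85  0.16 -2.69] 0.5825
0.489 0 [7, 1, 72] [-0.32  0.59  2.04  0.86  0.12 -2.69] 1.5216
0.489 0 [-20, 1, 78] [-0.34  0.56  2.09  0.85  0.12 -2.69] 2.2443
0.489 0 [-45, 1, 80] [-0.36  0.53  2.13  0.83  0.12 -2.69] 3.2427
0.489 0 [-70, 1, 80] [-0.38  0.51  2.18  0.81  0.11 -2.69] 4.5711
0.489 0 [-75, 1, 115] [-0.4   0.44  2.19  0.8   0.16 -2.69] 2.2971
0.489 0 [-75, 1, 160] [-0.42  0.35  2.18  0.79  0.23 -2.69] 0.3787
0.489 0 [-75, 60, 220] [-0.3   0.22  2.16  0.48  0.29 -2.27] 0.0
0.489 0 [-75, 200, 250] [ 0.07  0.16  2.13 -0.14  0.34 -1.36] 0.0
0.489 1 [-28, 11, 162] [-0.36  0.4   2.1   0.83  0.22  0.46] 0.0
0.489 1 [-10, 6, 110] [-0.35  0.51  2.1   1.37  0.16 -0.08] 0.0
0.489 1 [7, 1, 72] [-0.35  0.6   2.08  1.81  0.16 -0.52] 0.0
0.489 1 [-20, 1, 78] [-0.37  0.57  2.14  1.93  0.18 -0.66] 0.0
0.489 1 [-45, 1, 80] [-0.4   0.55  2.2   2.05  0.2  -0.81] 0.0
0.489 1 [-70, 1, 80] [-0.43  0.53  2.25  2.16  0.23 -0.95] 0.0
0.489 1 [-75, 1, 115] [-0.43  0.45  2.24  1.72  0.2  -0.51] 0.
[... 796 characters left out ...]
17 0 [-75, 200, 250] [ 0.06  0.16  2.15 -0.12  0.29 -1.4 ] 0.0
0.517 1 [-28, 11, 162] [-0.37  0.4   2.12  1.06  0.22  0.2 ] 0.0
0.517 1 [-10, 6, 110] [-0.36  0.52  2.12  1.64  0.18 -0.38] 0.0
0.517 1 [7, 1, 72] [-0.36  0.6   2.1   2.01  0.2  -0.74] 0.0
0.517 1 [-20, 1, 78] [-0.38  0.57  2.16  2.08  0.22 -0.84] 0.0
0.517 1 [-45, 1, 80] [-0.41  0.55  2.22  2.16  0.25 -0.95] 0.0
0.517 1 [-70, 1, 80] [-0.44  0.54  2.27  2.23  0.28 -1.06] 0.0
0.517 1 [-75, 1, 115] [-0.45  0.46  2.26  1.89  0.24 -0.71] 0.0
0.517 1 [-75, 1, 160] [-0.45  0.36  2.21  1.29  0.23 -0.1 ] 0.0
0.517 1 [-75, 60, 220] [-0.31  0.22  2.18  0.64  0.27  0.68] 0.0
0.517 1 [-75, 200, 250] [ 0.06  0.16  2.15 -0.12  0.29  1.74] 0.0
```

```bash
python3 -m inch '{"hand":[0.75,0.75,0.75,0.75,0.75,0.75,0.75,0.75],"delta_pos":[[0,0,-4],[0,0,-4.5],[0,0,-4.5],[-2.2,0,-4],[-2.2,0,-4],[-2.2,0,-4],[0,0,0],[0,0,0]],"turn":[0,0,0,0,0,0,0.143,0.143]}'
python3 -c "
from h import *
s,r,Rp,G=info();print(G,Rp.round(3),s['joints'].round(3))"
```

```text
t: 21.5
eef_pos: [461.7, -92.6, 466.7]
tcp_rot: [2.987, 0.497, 2.791]
ft_force: [0.4, 0.4, -1.2]
opening: 0.749
[-96.3710653   20.77328747 415.48886728] [[-0.79   0.367  0.491]
 [ 0.385  0.92  -0.068]
 [-0.477  0.135 -0.868]] [-0.416 -0.026  1.859  0.251  0.838 -1.798]
```

```bash
python3 -m inch '{"hand":[0.75,0.75,0.75,0.75,0.75,0.75,0.75,0.75,0.75,0.75,0.75,0.75,0.75,0.75,0.75,0.75,0.75,0.75,0.75,0.75],"delta_pos":[[0,0,0],[0,0,0],[0,0,0],[0,0,0],[0,0,0],[0,0,0],[0,0,0],[0,0,0],[0,0,0],[0,0,0],[0,0,0],[0,0,0],[0,0,0],[0,0,0],[0,0,0],[0,0,0],[0,0,0],[0,0,0],[0,0,0],[0,0,0]],"turn":[0.143,0.143,0.143,0.143,0.143,0.143,0.143,0.143,0.143,0.143,0.143,0.143,0.143,0.143,0.143,0.143,0.143,0.143,0.143,0.143]}'
python3 -c "
from h import *
s,r,Rp,G=info();print(G,Rp.round(3),s['joints'].round(3))
u=-Rp[:,2]
for d in (200,100,0): print(dG(*(np.array([7,1,72])+d*u)))
for P in ([0,174],[0,180],[-5,200],[-18,250]):
    v=np.array([P[0],1,P[1]])-np.array([7,1,72]); l=Rp.T@v; print(P,'tool x',l[0].round(1),'s from tip',(19-l[2]).round(1))"
```

```text
t: 23.5
eef_pos: [461.8, -92.7, 465.2]
tcp_rot: [3.14, -0.516, -0.03]
ft_force: [-0.1, 0.1, 0.1]
opening: 0.75
[-96.38902293  20.79329581 413.91547775] [[ 0.862 -0.133  0.489]
 [-0.115 -0.991 -0.067]
 [ 0.493  0.001 -0.87 ]] [-0.416 -0.025  1.86   0.251  0.837  1.062]
[-7.73  0.55 14.93]
[-7.73  0.55 24.93]
[-7.73  0.55 34.93]
[0, 174] tool x 44.3 s from tip 111.1
[0, 180] tool x 47.3 s from tip 116.4
[-5, 200] tool x 52.8 s from tip 136.2
[-18, 250] tool x 66.3 s from tip 186.0
```

```bash
python3 -m inch '{"hand":[0.75,0.75,0.75,0.75,0.75,0.75,0.75,0.75],"delta_pos":[[-4,0.3,2],[-4,0.3,2],[0,0,3],[0,0,4],[0,0,4],[0,0,4],[0,0,3],[0,0,0]],"turn":[0,0,0,0,0,0,0,0]}'
python3 -c "
from h import *
s,r,Rp,G=info();print(G,Rp.round(3),s['joints'].round(3),dG(4,1,66))
X,p,d=cloud('wrist');cv2.imwrite('pics/wrist7.png',p)
X,p,d=cloud('side');cv2.imwrite('pics/side7.png',p)"
```

```text
t: 24.3
eef_pos: [501.5, -100.3, 231.2]
tcp_rot: [3.14, -0.512, -0.024]
ft_force: [-0.7, 0.1, 0.4]
opening: 0.752
[-57.85960901   9.32493383 179.79316767] [[ 0.865 -0.127  0.485]
 [-0.11  -0.992 -0.063]
 [ 0.49   0.001 -0.872]] [-0.394  0.336  2.141  0.779  0.253  0.482] [-0.13  0.03 12.98]
```

View pics/wrist7.png

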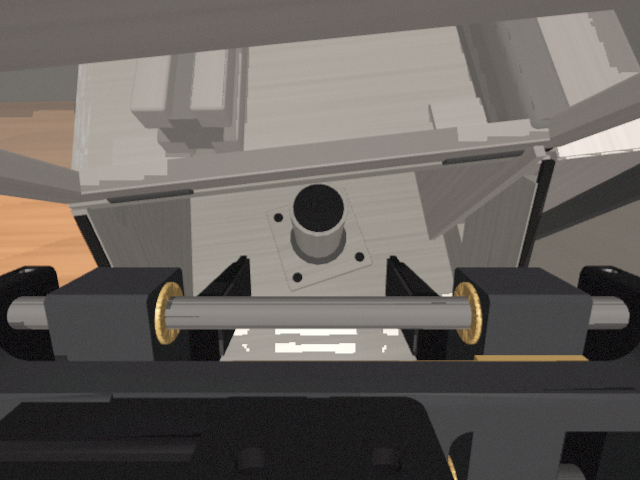

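```bash
python3 -m inch '{"hand":[0.75,0.75,0.75,0.75,0.75],"delta_pos":[[-0.1,0,1.5],[0,0,1.5],[0,0,1.5],[0,0,1.5],[0,0,1]],"turn":[0,0,0,0,0]}'
python3 -c "
from h import *
s,r,Rp,G=info();print(G,Rp.round(3),s['joints'].round(3),dG(4,1,66))"
```

```text
t: 24.9
eef_pos: [535.3, -101.5, 173.3]
tcp_rot: [3.138, -0.518, -0.022]
ft_force: [-0.3, 0.6, 0.5]
opening: 0.751
[-24.0884627    4.60184163 122.09248318] [[ 0.862 -0.126  0.491]
 [-0.108 -0.992 -0.065]
 [ 0.495  0.003 -0.869]] [-0.368  0.481  2.122  1.306  0.171 -0.034] [-0.32 -0.01  6.28]
```

```bash
python3 -m inch '{"hand":[0.75,0.75,0.75,0.75,0.75],"delta_pos":[[-0.2,0,1.5],[-0.1,0,1.5],[0,0,1.2],[0,0,1],[0,0,0]],"turn":[0,0,0,0,0]}'
python3 -c "
from h import *
s,r,Rp,G=info();print(G,Rp.round(3),s['joints'].round(3),dG(4,1,66))"
```

```text
t: 25.4
eef_pos: [558.4, -102.2, 126.3]
tcp_rot: [3.139, -0.518, -0.023]
ft_force: [-0.7, 0.8, 0.4]
opening: 0.751
[-1.1269198   1.49819417 75.0421096 ] [[ 0.862 -0.126  0.491]
 [-0.108 -0.992 -0.065]
 [ 0.495  0.003 -0.869]] [-0.352  0.592  2.097  1.837  0.164 -0.558] [-0.   -0.02  1.04]
```

```bash
python3 -m inch '{"hand":[0.75,0.75,0.2,0.2,0.2,0.2,0.2],"delta_pos":[[0,0,1],[0,0,0],[0,0,0],[0,0,0],[0,0,0],[0,0,0],[0,0,0]],"turn":[0,0,0,0,0,0,0]}'
python3 -c "
from h import *
s,r,Rp,G=info();print(G,dG(4,1,66),s['moment'])
X,p,d=cloud('side');cv2.imwrite('pics/side8.png',cv2.resize(p[80:250,240:440],(800,600)))
X,p,d=cloud('wrist');cv2.imwrite('pics/wrist8.png',p)"
```

```text
t: 26.1
eef_pos: [562.7, -102.1, 115.8]
tcp_rot: [3.139, -0.514, -0.023]
ft_force: [-2.6, 0.4, 5.0]
opening: 0.434
[ 2.90129278  1.25372545 64.39760216] [ 0.18  0.01 -0.08] [0.2002057  0.28565892 0.04922294]
```

View pics/wrist8.png

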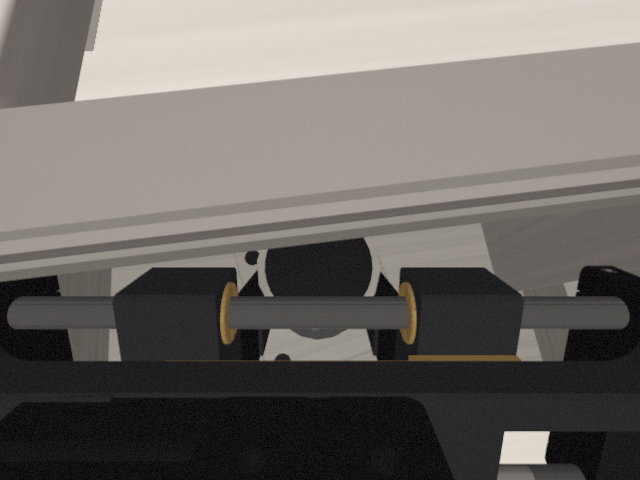

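View pics/side8.png

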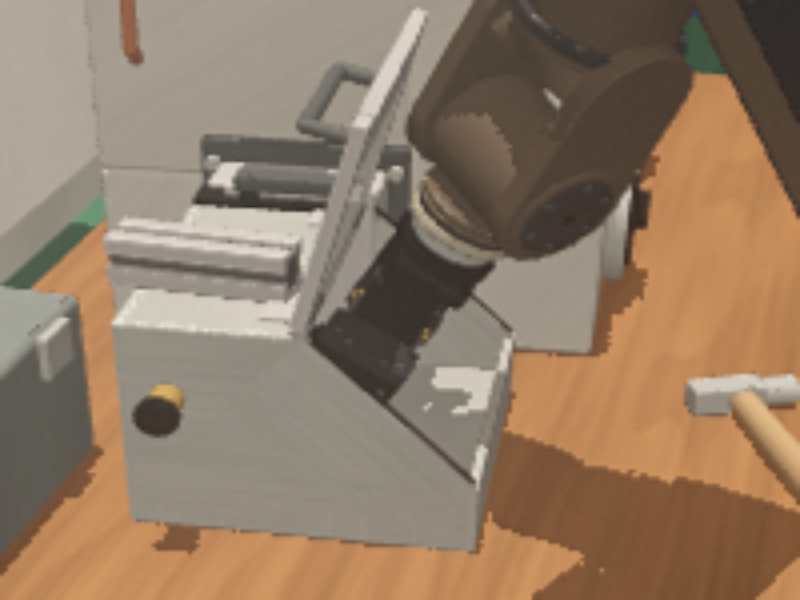

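```bash
python3 -c "
from h import *
s,r,Rp,G=info()
for v in ([0,0,8],[-61,0,0],[0,0,55],[-30,0,80],[0,100,0],[100,0,0],[0,0,100]): print(v,(Rp.T@np.array(v)/10).round(2))"
python3 -m inch '{"hand":[0.2,0.2,0.2],"delta_pos":[[0.2,0,-0.35],[0.2,0,-0.35],[0,0,0]],"turn":[0,0,0]}'
```

```text
[0, 0, 8] [ 0.39  0.   -0.7 ]
[-61, 0, 0] [-5.27  0.77 -2.97]
[0, 0, 55] [ 2.7   0.01 -4.79]
[-30, 0, 80] [ 1.34  0.4  -8.43]
[0, 100, 0] [-1.09 -9.92 -0.64]
[100, 0, 0] [ 8.64 -1.26  4.87]
[0, 0, 100] [ 4.92  0.03 -8.71]
t: 26.5
eef_pos: [562.5, -102.0, 123.3]
tcp_rot: [3.138, -0.513, -0.023]
ft_force: [-0.7, -0.2, -4.7]
opening: 0.436
```

```bash
python3 -m inch '{"hand":[0.2,0.2,0.2,0.2,0.2,0.2],"delta_pos":[[-1,0.15,-0.56],[-1.1,0.15,-0.6],[-1.1,0.15,-0.6],[-1.1,0.15,-0.6],[-1,0.15,-0.6],[0,0,0]],"turn":[0,0,0,0,0,0]}'
python3 -c "
from h import *
s,r,Rp,G=info();print(G,s['joints'].round(2),Rp[:,2])"
```

```text
t: 27.1
eef_pos: [500.6, -108.1, 122.7]
tcp_rot: [3.139, -0.511, -0.024]
ft_force: [-0.5, -0.7, -5.0]
opening: 0.433
[-59.65300477   1.58302255  71.26845519] [-0.41  0.56  2.23  2.18  0.22 -0.96] [ 0.48488213 -0.06432057 -0.87221109]
```

```bash
python3 -m inch '{"hand":[0.2,0.2,0.2,0.2,0.2,0.2],"delta_pos":[[0.4,0.05,-1],[0.5,0,-1],[0.5,0,-1],[0.5,0,-1],[0.5,0,-1],[0,0,0]],"turn":[0,0,0,0,0,0]}'
python3 -c "
from h import *
s,r,Rp,G=info();print(G,s['joints'].round(2),Rp[:,2])
X,p,d=cloud('side');cv2.imwrite('pics/side9.png',cv2.resize(p[80:250,240:440],(800,600)))
X,p,d=cloud('wrist');cv2.imwrite('pics/wrist9.png',p)"
```

```text
t: 27.7
eef_pos: [498.9, -108.4, 179.6]
tcp_rot: [3.137, -0.515, -0.022]
ft_force: [0.3, -0.8, -4.7]
opening: 0.439
[-61.10910711   1.4116264  128.30384284] [-0.41  0.44  2.19  1.43  0.19 -0.2 ] [ 0.4886557  -0.06513539 -0.87004195]
```

View pics/side9.png

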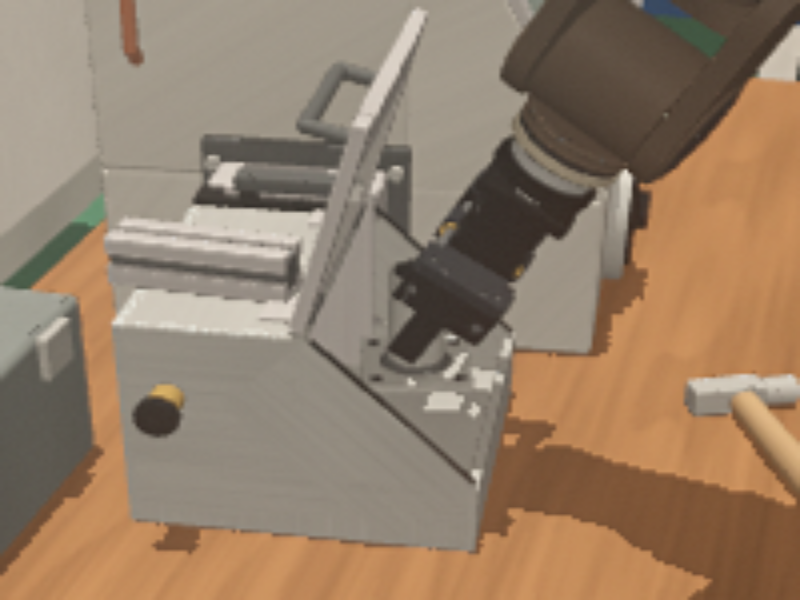

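```bash
python3 -m inch '{"hand":[0.2,0.2,0.2,0.2,0.2],"delta_pos":[[0.33,0.1,-2.1],[0.33,0.1,-2.1],[0.33,0.1,-2.1],[0.33,0.1,-2.1],[0,0,0]],"turn":[0,0,0,0,0]}'
python3 - <<'E'
from h import *
s,r,Rp,G=info();print(G,s['joints'].round(2),Rp[:,2])
from scipy.optimize import least_squares
import glob
P=[]
for n in("scene","side"):
    X,p,d=cloud(n); np.savez(f'pics/{n}10.npz',X=X,p=p); P.append(X.reshape(-1,3)); cv2.imwrite(f"pics/{n}10.png",p)
for Q in P:
    m=(Q[:,2]>20)&(Q[:,2]<31)&(Q[:,0]>330)&(Q[:,0]<700)&(Q[:,1]>150)&(Q[:,1]<480)
    print(m.sum(),cv2.minAreaRect(Q[m][:,:2].astype(np.float32)))
    S=Q[(Q[:,2]>20)&(Q[:,2]<88)&(np.hypot(Q[:,0]-585,Q[:,1]-340)<60)&(Q[:,2]>35)]
    rr=least_squares(lambda c:np.hypot(S[:,0]-c[0],S[:,1]-c[1])-21,[585,340],loss="soft_l1");print("old",rr.x,np.median(abs(rr.fun)),len(S))
from tv import top
top(["pics/scene10.npz","pics/side10.npz"],700,520,1.8,720,600,120,"pics/t10.png")
E
```

```text
t: 28.3
eef_pos: [469.3, -111.3, 257.6]
tcp_rot: [3.139, -0.517, -0.022]
ft_force: [0.1, -0.1, -5.3]
opening: 0.438
[-90.84405916   1.6780704  206.31738458] [-0.45  0.25  2.17  0.72  0.31  0.49] [ 0.48970152 -0.06414643 -0.86952726]
1204 ((523.1387939453125, 349.6578674316406), (321.83917236328125, 183.0979461669922), 15.488805770874023)
old [583.18197942 340.24027734] 0.48113480113599216 270
880 ((499.93511962890625, 349.041015625), (280.7698669433594, 197.52426147460938), 16.311552047729492)
old [582.35427617 336.78398873] 0.6453355913121683 325
```

View pics/t10.png

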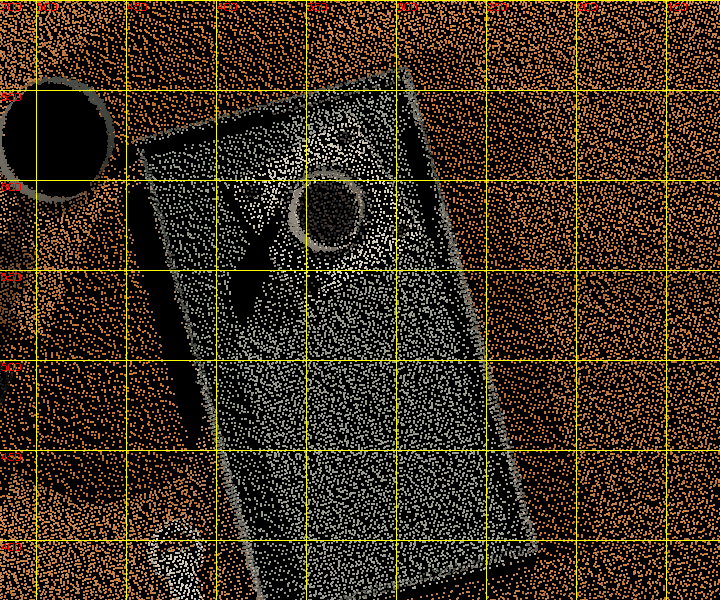

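View pics/scene10.png

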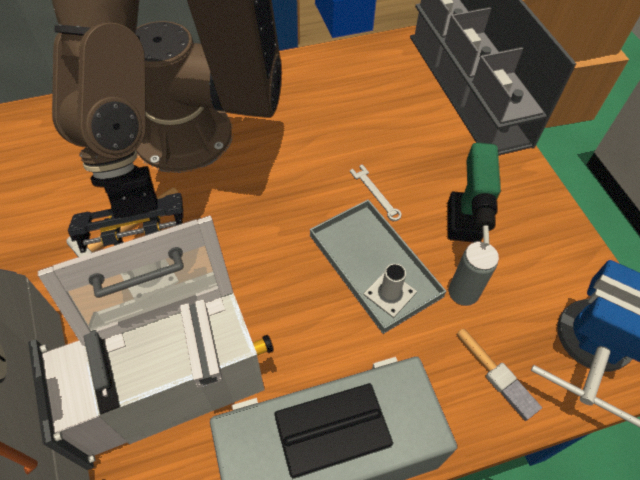

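```bash
python3 - <<'E'
from h import *
from scipy.optimize import least_squares
Q=np.concatenate([np.load(f"pics/{n}10.npz")["X"].reshape(-1,3) for n in("scene","side")])
def loc(Q,t):
    c,s=np.cos(t[2]),np.sin(t[2]);d=Q[:,:2]-t[:2];return d[:,0]*c+d[:,1]*s,-d[:,0]*s+d[:,1]*c
t=np.array([508,333.5,.256])
def sd(Q,t):
    x,y=loc(Q,t);a=np.abs(x)-138;b=np.abs(y)-77
    return np.where(np.maximum(a,b)<0,np.maximum(a,b),np.hypot(np.maximum(a,0),np.maximum(b,0)))
for w in (12,8,5,5):
    m=(Q[:,2]>23)&(Q[:,2]<31);S=Q[m];S=S[abs(sd(S,t))<w]
    t=least_squares(lambda u:sd(S,u),t,loss="soft_l1").x;print(len(S),t,np.median(abs(sd(S,t))))
c,s=np.cos(t[2]),np.sin(t[2])
print("free",t[0]-65*c,t[1]-65*s,"old local",loc(np.array([[583,339]]),t))
s_,r,Rp,G=info();g=s_['eef_pos']+59*r[:,2];print("G world",g)
E
```

```text
1518 [5.07535743e+02 3.33273170e+02 2.63736069e-01] 1.2191478987157822
1518 [5.07535743e+02 3.33273170e+02 2.63736075e-01] 1.21914816901252
1518 [5.07535743e+02 3.33273170e+02 2.63736075e-01] 1.21914816901252
1518 [5.07535743e+02 3.33273170e+02 2.63736075e-01] 1.21914816901252
free 444.7832637710107 316.32836890406156 old local (array([74.34783408]), array([-14.14390925]))
G world [ 498.35504068 -111.90170149  204.35041192]
```

```bash
cat > t3.py <<'E'
from fk import *
s,R,Rp,G=info();q=s["joints"]
for g in ([498,-112,204],[490,-60,215],[475,0,225],[465,80,225],[455,160,225],[450,240,225],[441,317,225],[441,317,150],[441,317,90],[441,317,60],[441,317,45]):
    k=ik(np.array(g)-59*R[:,2],R,q);dq=np.abs(k.x-q).max();q=k.x;print(g,q.round(2),round(k.cost,3),dq.round(2))
g=s['eef_pos']+59*R[:,2]
print((R.T@(np.array([441,317,225])-g)/10).round(2),R.round(3))
E
python3 t3.py
```

```text
[498, -112, 204] [-0.46  0.25  2.18  0.73  0.31  0.48] 0.0 0.0
[490, -60, 215] [-0.33  0.21  2.2   0.57  0.28  0.75] 0.0 0.26
[475, 0, 225] [-0.18  0.16  2.23  0.3   0.26  1.14] 0.0 0.39
[465, 80, 225] [ 0.05  0.16  2.23 -0.16  0.24  1.79] 0.0 0.65
[455, 160, 225] [ 0.28  0.19  2.19 -0.51  0.31  2.33] 0.0 0.54
[450, 240, 225] [ 0.48  0.24  2.11 -0.65  0.41  2.63] 0.0 0.3
[441, 317, 225] [ 0.63  0.3   2.01 -0.6   0.51  2.69] 0.247 0.15
[441, 317, 150] [ 0.6   0.41  2.07 -0.61  0.36  2.69] 2.783 0.15
[441, 317, 90] [ 0.58  0.51  2.09 -0.61  0.26  2.69] 6.821 0.11
[441, 317, 60] [ 0.57  0.57  2.1  -0.61  0.21  2.69] 9.463 0.06
[441, 317, 45] [ 0.56  0.6   2.1  -0.61  0.19  2.69] 10.922 0.03
[ -4.83 -42.74  -5.17] [[ 0.87  -0.024  0.492]
 [-0.02  -1.    -0.013]
 [ 0.492  0.002 -0.871]]
```

```bash
cat > t4.py <<'E'
from fk import *
s,R,Rp,G=info();q=s["joints"]
for g in ([498,-112,204],[490,-60,215],[480,0,225],[465,80,225],[460,130,200],[460,130,150],[460,130,100],[460,130,60],[460,130,41]):
    k=ik(np.array(g)-59*R[:,2],R,q);dq=np.abs(k.x-q).max();q=k.x;print(g,q.round(2),round(k.cost,3),dq.round(2))
R2=R@rz(np.pi);q[5]-=np.pi
for g in ([460,130,41],[460,130,60],[460,130,150],[455,200,200],[445,280,200],[441,317,150],[441,317,90],[441,317,60],[441,317,45]):
    k=ik(np.array(g)-59*R2[:,2],R2,q);dq=np.abs(k.x-q).max();q=k.x;print(g,q.round(2),round(k.cost,3),dq.round(2))
g=s['eef_pos']+59*R[:,2]
for t in ([480,0,225],[460,130,200],[460,130,60]):
    t=np.array(t,float);print((R.T@(t-g)/10).round(2));g=t
E
python3 t4.py
```

```text
[498, -112, 204] [-0.46  0.25  2.18  0.73  0.31  0.48] 0.0 0.0
[490, -60, 215] [-0.33  0.21  2.2   0.57  0.28  0.75] 0.0 0.26
[480, 0, 225] [-0.18  0.17  2.22  0.3   0.26  1.15] 0.0 0.4
[465, 80, 225] [ 0.05  0.16  2.23 -0.16  0.24  1.79] 0.0 0.64
[460, 130, 200] [ 0.2   0.22  2.24 -0.56  0.21  2.31] 0.0 0.52
[460, 130, 150] [ 0.19  0.32  2.28 -0.94  0.11  2.69] 0.291 0.38
[460, 130, 100] [ 0.17  0.42  2.28 -0.95  0.06  2.69] 3.172 0.1
[460, 130, 60] [ 0.17  0.51  2.27 -0.94  0.06  2.69] 7.832 0.08
[460, 130, 41] [ 0.17  0.55  2.26 -0.94  0.06  2.69] 10.705 0.04
[460, 130, 41] [ 0.18  0.55  2.26 -1.13  0.06 -0.25] 10.076 0.2
[460, 130, 60] [ 0.18  0.51  2.27 -1.13  0.06 -0.25] 7.297 0.04
[460, 130, 150] [ 0.2   0.33  2.28 -1.13  0.11 -0.25] 0.122 0.18
[455, 200, 200] [ 0.38  0.26  2.18 -0.74  0.3  -0.5 ] 0.0 0.39
[445, 280, 200] [ 0.57  0.31  2.1  -0.78  0.41 -0.31] 0.0 0.19
[441, 317, 150] [ 0.65  0.42  2.1  -1.01  0.37  0.01] 0.0 0.32
[441, 317, 90] [ 0.64  0.53  2.11 -1.13  0.32  0.15] 0.811 0.14
[441, 317, 60] [ 0.64  0.59  2.1  -1.13  0.31  0.16] 2.358 0.05
[441, 317, 45] [ 0.64  0.61  2.1  -1.13  0.3   0.17] 3.401 0.03
[ -0.8  -11.14  -2.85]
[ -3.23 -12.95   1.03]
[-6.89 -0.02 12.19]
```

```bash
cat > t5.py <<'E'
from fk import *
s,R,Rp,G=info()
for name,Rr in (("cur",R),("half",R@rz(np.pi))):
  for g in ([460,130,200],[460,130,150],[460,130,100],[460,130,60],[460,130,41],[455,200,200],[441,317,200],[441,317,150],[441,317,90],[441,317,60],[441,317,45]):
    sols=[]
    for q4 in (-1,0,1,2,3,4):
      for q6 in (-2.5,-1.5,-.5,.5,1.5,2.5):
        q0=np.array([.3,.4,2.1,q4,.3,q6]);k=ik(np.array(g)-59*Rr[:,2],Rr,q0)
        if k.cost<.02 and not any(np.abs(k.x-z).max()<.05 for z in sols): sols.append(k.x)
    print(name,g,[z.round(2).tolist() for z in sols])
E
python3 t5.py
```

```text
cur [460, 130, 200] [[0.2, 0.22, 2.24, -0.56, 0.21, 2.31]]
cur [460, 130, 150] []
cur [460, 130, 100] [[0.2, 0.46, 2.35, 3.73, 0.2, -1.96]]
cur [460, 130, 60] [[0.2, 0.56, 2.38, 3.5, 0.32, -1.72]]
cur [460, 130, 41] [[0.2, 0.62, 2.39, 3.44, 0.38, -1.66]]
cur [455, 200, 200] [[0.38, 0.26, 2.18, -0.74, 0.3, 2.64]]
cur [441, 317, 200] []
cur [441, 317, 150] []
cur [441, 317, 90] []
cur [441, 317, 60] []
cur [441, 317, 45] []
half [460, 130, 200] [[0.2, 0.22, 2.24, -0.56, 0.21, -0.83]]
half [460, 130, 150] []
half [460, 130, 100] [[0.2, 0.46, 2.35, 3.73, 0.2, 1.18]]
half [460, 130, 60] [[0.2, 0.56, 2.38, 3.5, 0.32, 1.43]]
half [460, 130, 41] [[0.2, 0.62, 2.39, 3.44, 0.38, 1.48]]
half [455, 200, 200] [[0.38, 0.26, 2.18, -0.74, 0.3, -0.5]]
half [441, 317, 200] [[0.65, 0.34, 2.05, -0.77, 0.46, -0.25]]
half [441, 317, 150] [[0.65, 0.42, 2.1, -1.01, 0.37, 0.01]]
half [441, 317, 90] []
half [441, 317, 60] []
half [441, 317, 45] []
```

```bash
cat > t6.py <<'E'
from fk import *
s,R,Rp,G=info()
for x in (480,520,560,600,640,680,720):
  for y in (140,):
   for z in (225,150,100,60,41):
    g=[x,y,z]
    sols=[]
    for q4 in (-1,0,1,2,3,4):
      for q6 in (-2.5,-1.5,-.5,.5,1.5,2.5):
        q0=np.array([.3,.4,2.1,q4,.3,q6]);k=ik(np.array(g)-59*R[:,2],R,q0)
        if k.cost<.02 and not any(np.abs(k.x-z_).max()<.05 for z_ in sols): sols.append(k.x)
    print(g,[z_.round(2).tolist() for z_ in sols])
E
python3 t6.py
```

```text
[480, 140, 225] [[0.21, 0.21, 2.16, -0.41, 0.3, 2.17]]
[480, 140, 150] []
[480, 140, 100] [[0.22, 0.47, 2.3, 3.9, 0.17, -2.11]]
[480, 140, 60] [[0.22, 0.57, 2.32, 3.58, 0.28, -1.79]]
[480, 140, 41] [[0.22, 0.62, 2.33, 3.51, 0.33, -1.71]]
[520, 140, 225] [[0.19, 0.26, 2.08, -0.35, 0.31, 2.09]]
[520, 140, 150] [[0.19, 0.39, 2.16, -0.93, 0.13, 2.69]]
[520, 140, 100] [[0.2, 0.5, 2.21, 4.16, 0.13, -2.39]]
[520, 140, 60] [[0.2, 0.59, 2.23, 3.68, 0.21, -1.91]]
[520, 140, 41] [[0.2, 0.63, 2.24, 3.58, 0.26, -1.8]]
[560, 140, 225] [[0.17, 0.31, 2.0, -0.3, 0.34, 2.03]]
[560, 140, 150] [[0.18, 0.43, 2.08, -0.67, 0.16, 2.41]]
[560, 140, 100] []
[560, 140, 60] [[0.18, 0.61, 2.14, 3.86, 0.15, -2.11]]
[560, 140, 41] [[0.18, 0.65, 2.15, 3.7, 0.19, -1.94]]
[600, 140, 225] [[0.16, 0.36, 1.92, -0.26, 0.37, 1.97]]
[600, 140, 150] [[0.16, 0.47, 1.99, -0.49, 0.2, 2.22]]
[600, 140, 100] [[0.16, 0.56, 2.02, -0.96, 0.11, 2.69]]
[600, 140, 60] [[0.17, 0.63, 2.05, 4.24, 0.11, -2.5]]
[600, 140, 41] [[0.17, 0.67, 2.06, 3.93, 0.13, -2.19]]
[640, 140, 225] [[0.15, 0.41, 1.83, -0.22, 0.41, 1.92]]
[640, 140, 150] [[0.15, 0.51, 1.9, -0.37, 0.24, 2.08]]
[640, 140, 100] [[0.15, 0.59, 1.93, -0.68, 0.14, 2.39]]
[640, 140, 60] []
[640, 140, 41] [[0.15, 0.7, 1.97, 4.28, 0.09, -2.56]]
[680, 140, 225] [[0.14, 0.46, 1.73, -0.19, 0.44, 1.88]]
[680, 140, 150] [[0.14, 0.56, 1.8, -0.29, 0.28, 1.99]]
[680, 140, 100] [[0.14, 0.63, 1.84, -0.46, 0.18, 2.16]]
[680, 140, 60] [[0.14, 0.69, 1.85, -0.77, 0.12, 2.48]]
[680, 140, 41] [[0.14, 0.73, 1.86, -0.98, 0.1, 2.69]]
[720, 140, 225] [[0.13, 0.51, 1.64, -0.16, 0.49, 1.85]]
[720, 140, 150] [[0.13, 0.6, 1.7, -0.23, 0.33, 1.93]]
[720, 140, 100] [[0.13, 0.67, 1.74, -0.33, 0.24, 2.02]]
[720, 140, 60] [[0.13, 0.73, 1.75, -0.48, 0.17, 2.18]]
[720, 140, 41] [[0.13, 0.76, 1.76, -0.6, 0.14, 2.3]]
```

```bash
cat > t7.py <<'E'
from fk import *
X=np.load("pics/scene4.npz")["X"]
for u,v in ((85,250),(70,245),(95,262),(110,238),(130,225),(178,193)): print("hammer",(u,v),X[v,u].round(0),PB(X[v,u]).round(0))
s,R,Rp,G=info()
for y in (0,40,-30):
  q=s["joints"]
  for g in ([-91,2,206],[-120,y,206],[-150,y,200],[-178,y,190],[-178,y,150],[-178,y,110],[-178,y,80],[-178,y,60],[-178,y,41]):
    k=ik(W(*g)-59*R[:,2],R,q);dq=np.abs(k.x-q).max();q=k.x;print(g,W(*g).round(0),q.round(2),round(k.cost,3),dq.round(2))
E
python3 t7.py
```

```text
hammer (85, 250) [ 306. -255.   24.] [-297. -121.   24.]
hammer (70, 245) [ 283. -286.   22.] [-323. -149.   22.]
hammer (95, 262) [ 564. -155.  337.] [-30. -48. 337.]
hammer (110, 238) [ 286. -202.   18.] [-312.  -66.   18.]
hammer (130, 225) [ 263. -156.   17.] [-330.  -18.   17.]
hammer (178, 193) [201. -40.  15.] [-379.  104.   15.]
[-91, 2, 206] [ 498. -112.  206.] [-0.45  0.25  2.18  0.72  0.32  0.5 ] 0.0 0.01
[-120, 0, 206] [ 470. -117.  206.] [-0.5   0.22  2.23  0.79  0.32  0.38] 0.0 0.12
[-150, 0, 200] [ 440. -120.  200.] [-0.55  0.19  2.29  0.9   0.32  0.22] 0.0 0.16
[-178, 0, 190] [ 412. -123.  190.] [-0.61  0.18  2.36  1.05  0.32  0.02] 0.0 0.2
[-178, 0, 150] [ 412. -123.  150.] [-0.61  0.28  2.41  1.55  0.27 -0.5 ] 0.0 0.52
[-178, 0, 110] [ 412. -123.  110.] [-0.61  0.4   2.46  2.08  0.31 -1.05] 0.0 0.55
[-178, 0, 80] [ 412. -123.   80.] [-0.61  0.49  2.49  2.35  0.39 -1.34] 0.0 0.28
[-178, 0, 60] [ 412. -123.   60.] [-0.6   0.56  2.5   2.47  0.45 -1.47] 0.0 0.13
[-178, 0, 41] [ 412. -123.   41.] [-0.6   0.62  2.51  2.56  0.51 -1.57] 0.0 0.1
[-91, 2, 206] [ 498. -112.  2
[... 736 characters left out ...]
 2.18  0.72  0.32  0.5 ] 0.0 0.01
[-120, -30, 206] [ 473. -147.  206.] [-0.57  0.23  2.2   0.8   0.36  0.31] 0.0 0.18
[-150, -30, 200] [ 443. -150.  200.] [-0.62  0.21  2.26  0.9   0.36  0.17] 0.0 0.15
[-178, -30, 190] [ 415. -152.  190.] [-0.68  0.2   2.33  1.02  0.36 -0.01] 0.0 0.18
[-178, -30, 150] [ 415. -152.  150.] [-0.68  0.3   2.38  1.44  0.31 -0.45] 0.0 0.43
[-178, -30, 110] [ 415. -152.  110.] [-0.68  0.41  2.42  1.91  0.32 -0.95] 0.0 0.5
[-178, -30, 80] [ 415. -152.   80.] [-0.68  0.5   2.45  2.19  0.38 -1.25] 0.0 0.3
[-178, -30, 60] [ 415. -152.   60.] [-0.68  0.56  2.46  2.33  0.42 -1.4 ] 0.0 0.15
[-178, -30, 41] [ 415. -152.   41.] [-0.68  0.62  2.47  2.43  0.48 -1.51] 0.0 0.11
```

```bash
cat > t8.py <<'E'
from fk import *
import sys
s,R0,Rp,G=info()
def run(g,half,dirw,n):
    R=R0@rz(np.pi) if half else R0
    q0=np.array([.0,0.1,2.1,0.2,.4,1.5-(np.pi if half else 0)])
    k=ik(np.array(g,float)-59*R[:,2],R,q0);q=k.x;print("start",q.round(2),round(k.cost,3))
    for i in range(n):
        x,Rc=fk(q,PAR);k=ik(x+np.array(dirw),Rc,q);q=k.x;x2,R2=fk(q,PAR)
        print(i,q.round(2),x2.round(0),"z",R2[:,2].round(3))
run([450,60,450],0,[-45,0,0],14)
run([450,60,300],0,[-45,0,0],10)
E
python3 t8.py
```

```text
start [-0.01 -0.13  1.86 -0.01  0.9   1.59] 0.0
0 [-0.01 -0.21  1.92 -0.01  0.92  1.59] [376.  61. 501.] z [ 0.492 -0.013 -0.871]
1 [-0.01 -0.29  1.97 -0.01  0.95  1.59] [331.  61. 501.] z [ 0.492 -0.013 -0.871]
2 [-0.01 -0.38  2.02 -0.01  0.99  1.58] [286.  61. 501.] z [ 0.492 -0.013 -0.871]
3 [-0.02 -0.47  2.05 -0.01  1.04  1.58] [241.  61. 501.] z [ 0.492 -0.013 -0.871]
4 [-0.02 -0.56  2.08 -0.    1.11  1.57] [196.  61. 501.] z [ 0.492 -0.013 -0.871]
5 [-0.05 -0.66  2.1   0.01  1.19  1.55] [151.  61. 501.] z [ 0.492 -0.013 -0.871]
6 [-0.16 -0.77  2.11  0.06  1.29  1.43] [106.  62. 501.] z [ 0.491 -0.017 -0.871]
7 [ 0.02 -0.84  2.11 -0.03  1.36  1.62] [ 61.  62. 501.] z [ 0.491 -0.017 -0.871]
8 [ 0.4  -0.84  2.09 -0.15  1.46  1.97] [ 28.  52. 503.] z [ 0.443  0.029 -0.896]
9 [ 0.64 -0.84  2.07 -0.16  1.57  2.18] [  1.  44. 505.] z [ 0.362  0.07  -0.93 ]
10 [ 0.77 -0.84  2.05 -0.11  1.67  2.31] [-23.  39. 508.] z [ 0.264  0.098 -0.959]
11 [ 0.84 -0.84  2.03 -0.04  1.76  2.39] [-46.  35. 512.] z [ 0.159  0.116 -0.98 ]
12 [ 0.88 -0.84  2.01  0.04  1.84  2.45] [-69.  33. 516.] z [ 0.05
[... 267 characters left out ...]
 ] [331.  61. 351.] z [ 0.492 -0.013 -0.871]
2 [-0.01 -0.25  2.35 -0.01  0.53  1.59] [286.  61. 351.] z [ 0.492 -0.013 -0.871]
3 [-0.02 -0.35  2.4  -0.01  0.58  1.58] [241.  61. 351.] z [ 0.492 -0.013 -0.871]
4 [-0.02 -0.46  2.44 -0.    0.65  1.57] [196.  61. 351.] z [ 0.492 -0.013 -0.871]
5 [-0.05 -0.59  2.46  0.01  0.76  1.54] [151.  61. 351.] z [ 0.492 -0.013 -0.871]
6 [-0.15 -0.74  2.47  0.07  0.9   1.41] [106.  62. 351.] z [ 0.491 -0.017 -0.871]
7 [ 0.05 -0.84  2.47 -0.05  1.    1.66] [ 61.  61. 351.] z [ 0.49  -0.015 -0.871]
8 [ 0.48 -0.84  2.46 -0.19  1.1   2.11] [ 29.  51. 350.] z [ 0.442  0.035 -0.896]
9 [ 0.75 -0.84  2.45 -0.2   1.21  2.36] [  4.  43. 349.] z [ 0.361  0.078 -0.929]
```

```bash
cat > t9.py <<'E'
from t8 import *
E
sed -i '/^run(/d' t8.py
cat >> t9.py <<'E'
for g,d,n in (([440,66,250],[0,0,-40],10),([440,66,250],[-30,0,-30],10),([480,68,250],[0,0,-45],10)):
    print(g,d); run(g,0,d,n)
E
python3 t9.py
```

```text
[440, 66, 250] [0, 0, -40]
start [ 0.01  0.07  2.24 -0.06  0.31  1.66] 0.0
0 [ 0.01  0.15  2.3  -0.11  0.18  1.71] [411.  67. 261.] z [ 0.492 -0.013 -0.871]
1 [ 0.02  0.24  2.35 -0.5   0.06  2.1 ] [411.  67. 223.] z [ 0.481 -0.02  -0.876]
2 [ 0.03  0.32  2.35 -1.07  0.06  2.69] [413.  68. 189.] z [ 0.424 -0.038 -0.905]
3 [ 0.04  0.41  2.34 -1.07  0.06  2.69] [416.  69. 156.] z [ 0.355 -0.04  -0.934]
4 [ 0.04  0.49  2.33 -1.06  0.06  2.69] [420.  70. 122.] z [ 0.287 -0.042 -0.957]
5 [ 0.04  0.58  2.31 -1.06  0.06  2.69] [423.  70.  87.] z [ 0.222 -0.044 -0.974]
6 [ 0.04  0.67  2.28 -1.06  0.06  2.69] [427.  71.  52.] z [ 0.16  -0.046 -0.986]
7 [ 0.04  0.76  2.26 -1.06  0.06  2.69] [430.  72.  16.] z [ 0.103 -0.048 -0.994]
8 [ 0.04  0.84  2.22 -1.05  0.06  2.69] [434.  72. -21.] z [ 0.051 -0.05  -0.997]
9 [ 0.04  0.93  2.18 -1.05  0.06  2.69] [437.  73. -59.] z [ 0.005 -0.052 -0.999]
[440, 66, 250] [-30, 0, -30]
start [ 0.01  0.07  2.24 -0.06  0.31  1.66] 0.0
0 [ 0.01  0.09  2.34 -0.1   0.2   1.7 ] [381.  67. 271.] z [ 0.492 -0.013 -0.871]
1 [ 0.02  0.12  2.45 -0.3   0.07  1.91] [351. 
[... 889 characters left out ...]
[451.  69. 212.] z [ 0.483 -0.018 -0.875]
2 [ 0.04  0.4   2.28 -1.07  0.06  2.69] [454.  70. 173.] z [ 0.423 -0.037 -0.905]
3 [ 0.04  0.49  2.27 -1.07  0.06  2.69] [457.  71. 134.] z [ 0.352 -0.039 -0.935]
4 [ 0.04  0.58  2.25 -1.06  0.06  2.69] [461.  71.  95.] z [ 0.283 -0.042 -0.958]
5 [ 0.04  0.67  2.22 -1.06  0.06  2.69] [464.  72.  55.] z [ 0.217 -0.044 -0.975]
6 [ 0.04  0.77  2.19 -1.06  0.06  2.69] [468.  73.  13.] z [ 0.156 -0.046 -0.987]
7 [ 0.04  0.86  2.15 -1.06  0.06  2.69] [471.  73. -29.] z [ 0.101 -0.048 -0.994]
8 [ 0.04  0.95  2.11 -1.05  0.06  2.69] [475.  74. -71.] z [ 0.052 -0.05  -0.997]
9 [ 0.04  1.04  2.06 -1.05  0.06  2.69] [ 478.   74. -115.] z [ 0.01  -0.052 -0.999]
```

```bash
python3 -m inch '{"hand":[0.2,0.2,0.2,0.2,0.2,0.2,0.2],"delta_pos":[[-1.6,0.2,-0.55],[-1.7,0.23,-0.6],[-1.7,0.23,-0.6],[-1.7,0.23,-0.6],[-1.6,0.2,-0.5],[0,0,0],[0,0,0]],"turn":[0,0,0,0,0,0,0]}'
python3 -c "
from h import *
s,r,Rp,G=info();print(G,s['joints'].round(2),Rp.round(3),dG(-178,0,44))"
```

```text
t: 29.1
eef_pos: [383.1, -120.5, 239.8]
tcp_rot: [3.14, -0.513, -0.024]
ft_force: [0.1, 0.3, -4.8]
opening: 0.438
[-177.6461135     1.31684022  188.36999035] [-0.6   0.19  2.36  1.06  0.31  0.01] [[ 0.864 -0.127  0.487]
 [-0.11  -0.992 -0.064]
 [ 0.491  0.002 -0.871]] [-7.1   0.11 12.57]
```

```bash
python3 -m inch '{"hand":[0.2,0.2,0.2,0.2,0.2,0.2,0.2,0.2,0.2,0.2,0.2,0.2],"delta_pos":[[-0.6,0,1.05],[-0.6,0,1.05],[-0.6,0,1.05],[-0.6,0,1.05],[-0.6,0,1.05],[-0.6,0,1.05],[-0.6,0,1.05],[-0.6,0,1.05],[-0.6,0,1.05],[-0.6,0,1.05],[-0.6,0,1.05],[0,0,0]],"turn":[0,0,0,0,0,0,0,0,0,0,0,0]}'
python3 -c "
from h import *
s,r,Rp,G=info();print(G,s['joints'].round(2),Rp.round(3),dG(-178,0,40))
for n in ('side','scene'):
    X,p,d=cloud(n);cv2.imwrite(f'pics/{n}11.png',p)"
```

```text
t: 30.3
eef_pos: [382.5, -120.5, 105.7]
tcp_rot: [3.14, -0.511, -0.023]
ft_force: [-0.2, 0.2, -4.4]
opening: 0.434
[-178.35871171    1.39548614   54.18372309] [-0.6   0.58  2.5   2.5   0.46 -1.5 ] [[ 0.865 -0.126  0.485]
 [-0.109 -0.992 -0.063]
 [ 0.489  0.001 -0.872]] [-0.65  0.13  1.26]
```

View pics/side11.png

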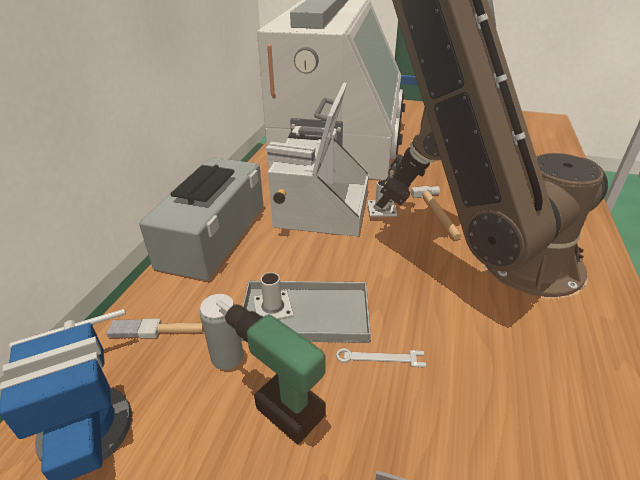

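```bash
python3 -m inch '{"hand":[0.2,0.2,0.2,0.2],"delta_pos":[[-0.25,0,0.44],[-0.15,0,0.3],[-0.1,0,0.17],[0,0,0]],"turn":[0,0,0,0]}'
python3 -m inch '{"hand":[0.2,0.2,0.2],"delta_pos":[[-0.07,0,0.13],[-0.07,0,0.13],[0,0,0]],"turn":[0,0,0]}'
```

```text
t: 30.8
eef_pos: [382.1, -120.5, 96.8]
tcp_rot: [3.139, -0.514, -0.023]
ft_force: [0.7, -0.3, -4.8]
opening: 0.44
t: 31.1
eef_pos: [382.1, -120.5, 93.9]
tcp_rot: [3.139, -0.514, -0.023]
ft_force: [-0.1, 0.3, -5.2]
opening: 0.439
```

```bash
python3 -m inch '{"hand":[0.2,0.2,0.2],"delta_pos":[[-0.06,0,0.1],[-0.06,0,0.1],[0,0,0]],"turn":[0,0,0]}'
python3 -m inch '{"hand":[0.2,0.2],"delta_pos":[[-0.06,0,0.1],[0,0,0]],"turn":[0,0]}'
```

```text
t: 31.4
eef_pos: [382.0, -120.5, 91.6]
tcp_rot: [3.139, -0.514, -0.023]
ft_force: [-0.1, -0.0, -5.6]
opening: 0.436
t: 31.6
eef_pos: [382.0, -120.5, 90.7]
tcp_rot: [3.139, -0.515, -0.023]
ft_force: [-1.0, -0.2, 2.1]
opening: 0.437
```

```bash
python3 -m inch '{"hand":[0.6,0.75,0.75,0.75,0.75,0.75,0.75,0.75,0.75],"delta_pos":[[0,0,0],[0,0,0],[0,0,0],[0,0,-1],[0,0,-3],[0,0,-4],[0,0,-4],[0,0,-4],[0,0,0]],"turn":[0,0,0,0,0,0,0,0,0]}'
cat > t10.py <<'E'
from fk import *
s,R,Rp,G=info();print(G,s["joints"].round(2),R.round(3))
X,p,d=cloud("wrist");cv2.imwrite("pics/wrist12.png",p)
Q=X.reshape(-1,3)
S=Q[(Q[:,2]>15)&(Q[:,2]<80)&(np.hypot(Q[:,0]-416,Q[:,1]+121)<35)]
rr=least_squares(lambda c:np.hypot(S[:,0]-c[0],S[:,1]-c[1])-21,[416,-121],loss="soft_l1");print("stub",rr.x,np.median(abs(rr.fun)),len(S))
for a in (.35,.25,.15,.05):
  z=np.array([np.sin(a),-.02,-np.cos(a)]);z/=np.linalg.norm(z);y=np.cross([0,0,1],z);y/=np.linalg.norm(y);x=np.cross(y,z);Rr=np.c_[x,y,z]
  for g in ([417,-121,50],[441,317,45]):
    sols=[]
    for q4 in (-1,0,1,2,3,4):
      for q6 in (-2.5,-1.5,-.5,.5,1.5,2.5):
        q0=np.array([.3,.4,2.1,q4,.3,q6]);k=ik(np.array(g)-59*Rr[:,2],Rr,q0)
        if k.cost<.02 and not any(np.abs(k.x-z_).max()<.05 for z_ in sols): sols.append(k.x)
    print(a,g,[z_.round(2).tolist() for z_ in sols])
E
python3 t10.py
```

```text
t: 32.5
eef_pos: [327.6, -117.4, 194.4]
tcp_rot: [-3.129, -0.528, -0.023]
ft_force: [0.8, -0.5, -0.0]
opening: 0.748
[-231.72948649   10.8983809   143.41652184] [-0.73  0.26  2.54  1.75  0.35 -0.83] [[ 0.864 -0.017  0.504]
 [-0.02  -1.     0.001]
 [ 0.503 -0.011 -0.864]]
stub [ 415.56645719 -120.79468539] 0.13225313389911797 806
0.35 [417, -121, 50] [[-0.53, 0.54, 2.4, 2.2, 0.19, 2.06]]
0.35 [441, 317, 45] [[0.6, 0.62, 2.09, -0.95, 0.26, -0.01]]
0.25 [417, -121, 50] []
0.25 [441, 317, 45] [[0.57, 0.62, 2.04, -0.5, 0.32, -0.45]]
0.15 [417, -121, 50] [[-0.46, 0.53, 2.28, 0.25, 0.2, -2.14]]
0.15 [441, 317, 45] [[0.55, 0.62, 1.99, -0.23, 0.42, -0.68]]
0.05 [417, -121, 50] [[-0.44, 0.54, 2.22, 0.01, 0.33, -1.64]]
0.05 [441, 317, 45] [[0.52, 0.63, 1.94, -0.08, 0.53, -0.6]]
```

View pics/wrist12.png

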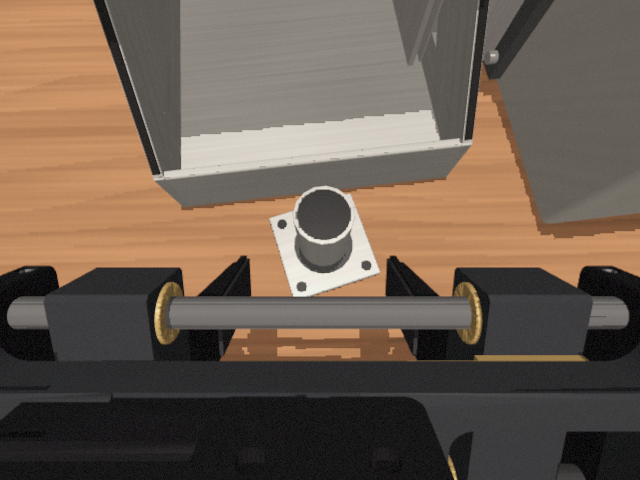

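```bash
cat > t11.py <<'E'
from t8 import *
for g,d,n in (([420,60,280],[-15,0,-40],9),([400,60,280],[-25,0,-35],9),([380,60,250],[-10,0,-40],7)):
    print(g,d); run(g,0,d,n)
E
python3 t11.py
```

```text
[420, 60, 280] [-15, 0, -40]
start [-0.02 -0.02  2.24  0.03  0.39  1.55] 0.0
0 [-0.02  0.03  2.33  0.05  0.25  1.53] [375.  60. 291.] z [ 0.504  0.001 -0.864]
1 [-0.02  0.1   2.43  0.14  0.09  1.43] [360.  60. 251.] z [ 0.504  0.001 -0.864]
2 [-0.02  0.2   2.52  3.06  0.11 -1.48] [345.  60. 211.] z [ 0.504  0.001 -0.864]
3 [-0.02  0.33  2.61  3.11  0.34 -1.54] [330.  60. 171.] z [ 0.504  0.001 -0.864]
4 [-0.02  0.52  2.71  3.12  0.61 -1.55] [315.  60. 131.] z [ 0.504  0.001 -0.864]
5 [-0.02  0.76  2.79  3.13  0.93 -1.56] [302.  60.  91.] z [ 0.498 -0.001 -0.867]
6 [ 0.02  0.92  2.79  3.17  1.04 -1.55] [298.  64.  53.] z [ 0.451 -0.02  -0.892]
7 [ 0.05  1.1   2.79  3.2   1.18 -1.53] [292.  67.  13.] z [ 0.418 -0.036 -0.908]
8 [ 0.07  1.29  2.79  3.22  1.34 -1.5 ] [282.  69. -28.] z [ 0.399 -0.046 -0.916]
[400, 60, 280] [-25, 0, -35]
start [-0.02 -0.05  2.27  0.03  0.39  1.55] 0.0
0 [-0.02 -0.03  2.38  0.05  0.27  1.52] [345.  60. 296.] z [ 0.504  0.001 -0.864]
1 [-0.03  0.01  2.48  0.12  0.12  1.45] [320.  60. 261.] z [ 0.504  0.001 -0.864]
2 [-0.02  0.08  2.6   2.97  0.07 -1.4 ] [295
[... 480 characters left out ...]
 -1.48] [209.  97.  51.] z [ 0.173 -0.176 -0.969]
[380, 60, 250] [-10, 0, -40]
start [-0.02 -0.03  2.36  0.04  0.29  1.53] 0.0
0 [-0.03  0.04  2.45  0.11  0.13  1.47] [340.  60. 261.] z [ 0.504  0.001 -0.864]
1 [-0.02  0.15  2.54  3.    0.07 -1.43] [330.  60. 221.] z [ 0.504  0.001 -0.864]
2 [-0.02  0.29  2.62  3.11  0.3  -1.53] [320.  60. 181.] z [ 0.504  0.001 -0.864]
3 [-0.02  0.47  2.71  3.12  0.57 -1.55] [310.  60. 141.] z [ 0.504  0.001 -0.864]
4 [-0.02  0.72  2.79  3.13  0.89 -1.56] [300.  60. 101.] z [ 0.504  0.001 -0.864]
5 [ 0.01  0.88  2.79  3.16  1.02 -1.55] [300.  63.  63.] z [ 0.464 -0.015 -0.886]
6 [ 0.03  1.06  2.79  3.18  1.16 -1.54] [297.  65.  23.] z [ 0.437 -0.026 -0.899]
```

```bash
cat > t12.py <<'E'
from t8 import *
for g,h,d,n in (([400,120,260],0,[0,0,-40],6),([380,130,260],0,[-15,0,-38],6),([380,130,260],0,[-28,0,-28],7),([380,130,260],1,[-28,0,-28],7)):
    print(g,h,d); run(g,h,d,n)
E
python3 t12.py
```

```text
[400, 120, 260] 0 [0, 0, -40]
start [ 0.19  0.02  2.27 -0.29  0.34  2.03] 0.0
0 [ 0.19  0.1   2.34 -0.48  0.21  2.23] [370. 120. 271.] z [ 0.504  0.001 -0.864]
1 [ 0.19  0.19  2.39 -0.94  0.1   2.69] [371. 120. 233.] z [ 0.49   0.008 -0.872]
2 [ 0.17  0.27  2.4  -0.95  0.06  2.69] [373. 119. 200.] z [ 0.426  0.023 -0.904]
3 [ 0.17  0.36  2.39 -0.95  0.06  2.69] [375. 120. 167.] z [ 0.354  0.011 -0.935]
4 [ 0.17  0.44  2.38 -0.95  0.06  2.69] [379. 121. 135.] z [ 0.283 -0.    -0.959]
5 [ 0.17  0.53  2.36 -0.94  0.06  2.69] [382. 123. 101.] z [ 0.214 -0.012 -0.977]
[380, 130, 260] 0 [-15, 0, -38]
start [ 0.24 -0.01  2.3  -0.35  0.36  2.14] 0.0
0 [ 0.26  0.05  2.39 -0.59  0.23  2.4 ] [335. 130. 273.] z [ 0.504  0.001 -0.864]
1 [ 0.25  0.11  2.46 -0.88  0.13  2.69] [321. 129. 238.] z [ 0.476  0.017 -0.879]
2 [ 0.23  0.18  2.5  -0.9   0.06  2.69] [308. 127. 208.] z [ 0.411  0.046 -0.911]
3 [ 0.24  0.25  2.52 -0.89  0.06  2.69] [295. 128. 181.] z [ 0.328  0.032 -0.944]
4 [ 0.25  0.33  2.53 -0.88  0.06  2.69] [284. 130. 155.] z [ 0.242  0.015 -0.97 ]
5 [ 0.27  0.42  2.54 -0.86  0.06  2.69] 
[... 649 characters left out ...]
.69] [163. 127. 170.] z [ 0.183  0.031 -0.983]
[380, 130, 260] 1 [-28, 0, -28]
start [ 0.24 -0.01  2.3  -0.35  0.36 -1.  ] 0.0
0 [ 0.27  0.01  2.39 -0.53  0.27 -0.8 ] [322. 130. 283.] z [ 0.504  0.001 -0.864]
1 [ 0.31  0.04  2.48 -0.93  0.19 -0.36] [294. 130. 255.] z [ 0.504  0.001 -0.864]
2 [ 0.33  0.06  2.55 -1.13  0.16 -0.13] [267. 130. 233.] z [ 0.464  0.006 -0.886]
3 [ 0.35  0.09  2.59 -1.13  0.14 -0.1 ] [240. 130. 214.] z [ 0.403  0.012 -0.915]
4 [ 0.38  0.12  2.64 -1.13  0.12 -0.07] [213. 130. 197.] z [ 0.336  0.013 -0.942]
5 [ 0.42  0.17  2.68 -1.13  0.11 -0.02] [187. 132. 181.] z [ 0.265  0.009 -0.964]
6 [ 0.47  0.22  2.71 -1.13  0.1   0.04] [161. 134. 167.] z [ 0.192 -0.004 -0.981]
```

```bash
python3 -m inch '{"hand":[0.75,0.75,0.75,0.75,0.75,0.75,0.75,0.75,0.75,0.75,0.75,0.75,0.75],"delta_pos":[[1.5,0,-2.5],[1.5,0,-2.5],[1.5,0,-2.5],[1.5,0,-2.5],[0.2,-2.5,0.1],[0.2,-3,0.2],[0.2,-3,0.2],[0.2,-3,0.2],[0.2,-3,0.2],[0.2,-3,0.2],[0.2,-3,0.2],[0.2,-3,0.2],[0,0,0]],"turn":[0,0,0,0,0,0,0,0,0,0,0,0,0]}'
python3 -c "
from h import *
s,r,Rp,G=info();print(s['eef_pos'],s['joints'].round(2),r.round(3))"
```

```text
t: 33.85
eef_pos: [350.2, 67.2, 270.8]
tcp_rot: [-3.114, -0.522, -0.023]
ft_force: [0.2, 0.6, 0.7]
opening: 0.747
[350.18840712  67.16903492 270.81521287] [-0.01  0.04  2.41  0.12  0.17  1.47] [[ 0.867 -0.009  0.499]
 [-0.02  -1.     0.016]
 [ 0.499 -0.024 -0.867]]
```

```bash
python3 -m inch '{"hand":[0.75,0.75,0.75,0.75,0.75,0.75,0.75],"delta_pos":[[1.2,0,-2.1],[1.3,0,-2.1],[0,-2,0],[0,-2,0],[0,-2,0],[0,-0.8,0],[0,0,0]],"turn":[0,0,0,0,0,0,0]}'
python3 -c "
from fk import *
s,r,Rp,G=info();print(s['eef_pos'],s['joints'].round(2),r.round(3))
q=s['joints']
for i in range(8):
    x,Rc=fk(q,PAR);k=ik(x+np.array([-15,0,-38]),Rc,q);q=k.x;x2,R2=fk(q,PAR)
    print(i,q.round(2),x2.round(0),'z',R2[:,2].round(3),(Rc.T@[-1.5,0,-3.8]).round(2))
"
```

```text
t: 34.55
eef_pos: [351.2, 133.4, 321.3]
tcp_rot: [-3.115, -0.521, -0.02]
ft_force: [0.1, 0.6, 0.3]
opening: 0.75
[351.18867213 133.38364705 321.32923136] [ 0.24 -0.02  2.28 -0.28  0.39  2.06] [[ 0.867 -0.007  0.498]
 [-0.018 -1.     0.016]
 [ 0.498 -0.023 -0.867]]
0 [ 0.26  0.03  2.37 -0.45  0.26  2.24] [336. 133. 282.] z [ 0.498  0.016 -0.867] [-3.19  0.1   2.55]
1 [ 0.27  0.1   2.45 -0.87  0.14  2.69] [321. 132. 245.] z [ 0.49   0.021 -0.871] [-3.19  0.1   2.55]
2 [ 0.24  0.16  2.5  -0.9   0.06  2.69] [308. 131. 215.] z [ 0.427  0.052 -0.903] [-3.17  0.11  2.58]
3 [ 0.25  0.23  2.52 -0.88  0.06  2.69] [296. 132. 188.] z [ 0.347  0.04  -0.937] [-2.98  0.18  2.79]
4 [ 0.26  0.31  2.53 -0.87  0.06  2.69] [284. 133. 161.] z [ 0.261  0.022 -0.965] [-2.72  0.13  3.04]
5 [ 0.28  0.39  2.54 -0.85  0.06  2.69] [273. 135. 134.] z [ 0.173  0.002 -0.985] [-2.44  0.07  3.28]
6 [ 0.29  0.48  2.54 -0.83  0.06  2.69] [263. 138. 107.] z [ 0.084 -0.021 -0.996] [-2.13 -0.01  3.48]
7 [ 0.31  0.58  2.54 -0.81  0.06  2.69] [254. 142.  79.] z [-0.003 -0.047 -0.999] [-1.81 -0.09  3.66]
```

```bash
python3 -m inch '{"hand":[0.75,0.75,0.75,0.75],"delta_pos":[[-3.1,0,2.5],[-3.1,0,2.5],[-3.1,0,2.5],[-3,0,2.7]],"turn":[0,0,0,0]}'
python3 -c "
from h import *
s,r,Rp,G=info();print(s['eef_pos'],s['joints'].round(3),r.round(3))"
```

```text
t: 34.95
eef_pos: [312.9, 119.0, 230.5]
tcp_rot: [-3.112, -0.48, -0.007]
ft_force: [-0.2, -0.7, 1.0]
opening: 0.749
[312.85684396 119.01793734 230.47052688] [ 0.206  0.122  2.49  -0.914  0.087  2.672] [[ 0.887  0.006  0.462]
 [-0.006 -1.     0.026]
 [ 0.462 -0.026 -0.887]]
```

Behaving as predicted. Continue.

```bash
python3 -m inch '{"hand":[0.75,0.75,0.75,0.75],"delta_pos":[[-3,0,2.7],[-2.8,0,2.9],[-2.6,0,3],[-2.5,0,3.2]],"turn":[0,0,0,0]}'
python3 -c "
from h import *
s,r,Rp,G=info();print(s['eef_pos'],s['joints'].round(3),r.round(3))"
```

```text
t: 35.35
eef_pos: [292.6, 123.4, 196.2]
tcp_rot: [-3.108, -0.37, -0.012]
ft_force: [0.1, -1.0, 0.3]
opening: 0.75
[292.55863131 123.35881986 196.1957774 ] [ 0.222  0.204  2.529 -0.896  0.065  2.683] [[ 0.932  0.001  0.362]
 [-0.011 -1.     0.029]
 [ 0.362 -0.031 -0.932]]
```

```bash
python3 -m inch '{"hand":[0.75,0.75,0.75,0.75,0.75],"delta_pos":[[-2.7,0,2.9],[-2.7,0,3],[-2.6,0,3],[-2.5,0,3.2],[-2.4,0,3.2]],"turn":[0,0,0,0,0]}'
python3 -c "
from h import *
s,r,Rp,G=info();print(s['eef_pos'],s['joints'].round(3),r.round(3))"
```

```text
t: 35.85
eef_pos: [262.5, 139.6, 158.8]
tcp_rot: [-3.121, -0.231, -0.002]
ft_force: [0.1, -0.0, 0.6]
opening: 0.752
[262.54569689 139.63083259 158.79280647] [ 0.297  0.311  2.559 -0.824  0.065  2.684] [[ 0.973  0.003  0.229]
 [-0.002 -1.     0.02 ]
 [ 0.229 -0.02  -0.973]]
```

```bash
python3 -m inch '{"hand":[0.75,0.75,0.75,0.75],"delta_pos":[[-2.4,0,3],[-2.2,0,3],[-2.1,0,3],[-2,0,3]],"turn":[0,0,0,0]}'
python3 -c "
from h import *
s,r,Rp,G=info();print(s['eef_pos'],s['joints'].round(3),r.round(3))"
```

```text
t: 36.25
eef_pos: [242.8, 160.5, 130.2]
tcp_rot: [-3.136, -0.131, 0.003]
ft_force: [0.4, 1.0, -0.1]
opening: 0.751
[242.83208757 160.45433063 130.2029565 ] [ 0.385  0.409  2.56  -0.736  0.065  2.685] [[ 0.991  0.004  0.131]
 [ 0.003 -1.     0.006]
 [ 0.131 -0.005 -0.991]]
```

```bash
python3 -m inch '{"hand":[0.75,0.75],"delta_pos":[[-2,0,3],[-1.8,0,3]],"turn":[0,0]}'
cat > t13.py <<'E'
from fk import *
s,R,Rp,G=info();print(s['eef_pos'],s['joints'].round(3),R.round(3))
# candidate: rotate about tool z so jaw axis horizontal, half-turned; J6 centered
q=s["joints"]
for turn in (0,-1.57,-3.14,-1.2,-2.8):
    R2=R@rz(turn);print("turn",turn)
    for g in ([415.6,-121,150],[415.6,-121,50],[441,317,150],[441,317,45]):
        k=ik(np.array(g)-59*R2[:,2],R2,np.r_[-.4 if g[1]<0 else .5,.5,2.1,0,.4,np.clip(1.5+turn,-2.6,2.6)]);print(g,k.x.round(2),round(k.cost,3))
E
python3 t13.py
```

```text
t: 36.45
eef_pos: [234.5, 174.3, 114.2]
tcp_rot: [3.135, -0.084, 0.005]
ft_force: [-0.5, 0.1, 0.0]
opening: 0.75
[234.5099393  174.25539385 114.19385993] [ 0.439  0.466  2.551 -0.682  0.065  2.685] [[ 0.996  0.004  0.084]
 [ 0.005 -1.    -0.006]
 [ 0.084  0.006 -0.996]]
turn 0
[415.6, -121, 150] [-0.45  0.32  2.15  0.06  0.59  1.06] 0.0
[415.6, -121, 50] [-0.46  0.53  2.24  0.11  0.29  1.01] 0.0
[441, 317, 150] [ 0.52  0.46  1.89 -0.07  0.72  2.14] 0.0
[441, 317, 45] [ 0.52  0.63  1.96 -0.1   0.48  2.18] 0.0
turn -1.57
[415.6, -121, 150] [-0.45  0.32  2.15  0.06  0.59 -0.51] 0.0
[415.6, -121, 50] [-0.46  0.53  2.24  0.11  0.29 -0.56] 0.0
[441, 317, 150] [ 0.52  0.46  1.89 -0.07  0.72  0.57] 0.0
[441, 317, 45] [ 0.52  0.63  1.96 -0.1   0.48  0.61] 0.0
turn -3.14
[415.6, -121, 150] [-0.45  0.32  2.15  0.06  0.59 -2.08] 0.0
[415.6, -121, 50] [-0.46  0.53  2.24  0.11  0.29 -2.13] 0.0
[441, 317, 150] [ 0.52  0.46  1.89 -0.07  0.72 -1.  ] 0.0
[441, 317, 45] [ 0.52  0.63  1.96 -0.1   0.48 -0.96] 0.0
turn -1.2
[415.6, -121, 150] [-0.45  0.32  2.15  0.06  0.59 -0.14] 0.0
[415.6, -121, 50] [-0.46  0.53  2.24  0.11  0.29 -0.19] 0.0
[441, 317, 150] [ 0.52  0.46  1.89 -0.07  0.72  0.94] 0.0
[441, 317, 45] [ 0.52  0.63  1.96 -0.1   0.48  0.98] 0.0
turn -2.8
[415.6, -121, 150] [-0.45  0.32  2.15  0.06  0.59 -1.74] 0.0
[415.6, -121, 50] [-0.46  0.53  2.24  0.11  0.29 -1.79] 0.0
[441, 317, 150] [ 0.52  0.46  1.89 -0.07  0.72 -0.66] 0.0
[441, 317, 45] [ 0.52  0.63  1.96 -0.1   0.48 -0.62] 0.0
```

```bash
python3 -m inch '{"hand":[0.75,0.75,0.75,0.75,0.75,0.75,0.75,0.75,0.75,0.75,0.75,0.75,0.75],"delta_pos":[[2,0,-2.5],[2.5,0,-2.5],[2.5,0,-3],[2.5,0,-3],[2.2,1.5,-1.6],[1.5,3,0],[1,4,0],[1,4,0],[1,4,0],[0.5,4,0],[0.5,4,0],[0,4,0],[0,0,0]],"turn":[0,0,0,0,0,0,0,0,0,0,0,0,0]}'
cat > t14.py <<'E'
from h import *
s,R,Rp,G=info();g=s['eef_pos']+59*R[:,2];print("G",g.round(1),s['joints'].round(2),R.round(3))
for t in ([415.6,-120.8,200],[415.6,-120.8,50],[441.5,317,200],[444.5,316,140]): print(t,(R.T@(np.array(t)-g)/10).round(2))
E
python3 t14.py
```

```text
t: 37.75
eef_pos: [381.8, -115.0, 240.3]
tcp_rot: [3.117, -0.1, -0.001]
ft_force: [1.7, 0.0, 0.2]
opening: 0.749
G [ 387.7 -116.5  181.6] [-0.47  0.23  2.19  0.04  0.63  1.07] [[ 0.995 -0.004  0.1  ]
 [-0.001 -1.    -0.025]
 [ 0.1    0.025 -0.995]]
[415.6, -120.8, 200] [ 2.96  0.47 -1.54]
[415.6, -120.8, 50] [ 1.46  0.1  13.38]
[441.5, 317, 200] [  5.5  -43.31  -2.37]
[444.5, 316, 140] [  5.19 -43.35   3.63]
```

```bash
python3 -m inch '{"hand":[0.75,0.75,0.75,0.75,0.75,0.75,0.75],"delta_pos":[[2.6,0.4,0],[0,0,0],[-0.2,-0.05,2.5],[-0.2,-0.05,2],[0,0,0],[0,0,0],[0,0,0]],"turn":[0,0,0,0,0,0,0]}'
python3 t14.py
python3 -c "
from h import *
X,p,d=cloud('wrist');cv2.imwrite('pics/wrist15.png',p)"
```

```text
t: 38.45
eef_pos: [407.7, -115.5, 198.9]
tcp_rot: [3.116, -0.101, 0.004]
ft_force: [0.4, 0.3, 0.4]
opening: 0.751
G [ 413.6 -117.   140.2] [-0.44  0.34  2.18  0.04  0.52  1.09] [[ 0.995  0.001  0.101]
 [ 0.004 -1.    -0.025]
 [ 0.1    0.025 -0.995]]
[415.6, -120.8, 200] [ 0.8   0.53 -5.92]
[415.6, -120.8, 50] [-0.71  0.15  9.  ]
[441.5, 317, 200] [  3.54 -43.23  -6.76]
[444.5, 316, 140] [  3.24 -43.28  -0.76]
```

View pics/wrist15.png

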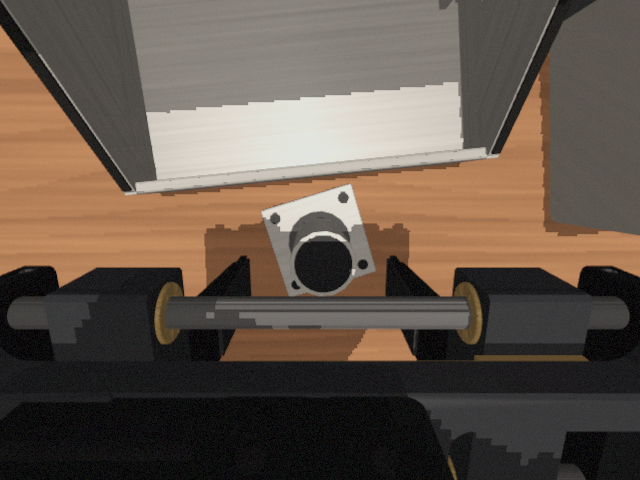

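Stub stands between the open fingers (tube rim at about (322,262)). Descend and grip.

```bash
python3 -m inch '{"hand":[0.75,0.75,0.75,0.75,0.75,0.75],"delta_pos":[[0,0.35,0],[-0.1,0,2.5],[-0.2,-0.07,2.5],[-0.2,-0.07,2.2],[-0.2,-0.05,1.7],[0,0,0]],"turn":[0,0,0,0,0,0]}'
python3 t14.py
```

```text
t: 39.1
eef_pos: [409.0, -119.7, 107.9]
tcp_rot: [3.118, -0.098, 0.003]
ft_force: [-0.5, 0.6, 0.8]
opening: 0.751
G [ 414.7 -121.2   49.2] [-0.45  0.53  2.25  0.08  0.26  1.04] [[ 0.995  0.     0.097]
 [ 0.003 -1.    -0.024]
 [ 0.097  0.024 -0.995]]
[415.6, -120.8, 200] [  1.55   0.33 -15.  ]
[415.6, -120.8, 50] [ 0.09 -0.03 -0.08]
[441.5, 317, 200] [  4.25 -43.44 -15.79]
[444.5, 316, 140] [  3.97 -43.48  -9.79]
```

```bash
python3 -m inch '{"hand":[0.2,0.2,0.2,0.2,0.2,0.2],"delta_pos":[[0,0,0],[0,0,0],[0,0,0],[0,0,0],[0,0,0],[0,0,0]],"turn":[0,0,0,0,0,0]}'
python3 -m inch '{"hand":[0.2,0.2,0.2,0.2,0.2],"delta_pos":[[0.1,0,-1],[0.2,0,-2],[0.3,0,-3],[0.3,0,-3],[0,0,0]],"turn":[0,0,0,0,0]}'
python3 t14.py
```

```text
t: 39.7
eef_pos: [409.5, -119.7, 109.8]
tcp_rot: [3.116, -0.101, 0.003]
ft_force: [-0.2, 0.8, 11.3]
opening: 0.438
t: 40.2
eef_pos: [410.0, -117.6, 202.5]
tcp_rot: [3.114, -0.105, 0.004]
ft_force: [0.3, -1.2, -4.5]
opening: 0.439
G [ 416.1 -119.2  143.9] [-0.44  0.33  2.17  0.04  0.53  1.09] [[ 0.995  0.001  0.105]
 [ 0.004 -1.    -0.027]
 [ 0.105  0.028 -0.994]]
[415.6, -120.8, 200] [ 0.53  0.31 -5.58]
[415.6, -120.8, 50] [-1.04 -0.1   9.33]
[441.5, 317, 200] [  3.27 -43.45  -6.51]
[444.5, 316, 140] [  2.94 -43.51  -0.51]
```

```bash
python3 -m inch '{"hand":[0.2,0.2,0.2,0.2,0.2,0.2,0.2,0.2,0.2,0.2,0.2,0.2,0.2,0.2,0.2,0.2],"delta_pos":[[0,-1.5,0],[0.3,-2.5,0],[0.3,-3.3,0],[0.3,-3.5,0],[0.3,-3.5,0],[0.3,-3.5,0],[0.3,-3.5,0],[0.3,-3.5,0],[0.3,-3.5,0],[0.3,-3.5,0],[0.2,-3.5,0],[0,-3.2,0],[0,-2.5,0],[0,-1.5,0],[0,0,0],[0,0,0]],"turn":[0,0,0,0,0,0,0,0,0,0,0,0,0,0,0,0]}'
python3 t14.py
python3 - <<'E'
from h import *
from scipy.optimize import least_squares
for n in("scene","side"):
    X,p,d=cloud(n);cv2.imwrite(f"pics/{n}16.png",p);np.savez(f"pics/{n}16.npz",X=X,p=p)
s,R,Rp,G=info();g=s['eef_pos']+59*R[:,2]
Q=X.reshape(-1,3)
E
```

```text
t: 41.8
eef_pos: [437.5, 306.9, 191.0]
tcp_rot: [3.115, -0.099, 0.004]
ft_force: [0.2, -0.8, -5.1]
opening: 0.441
G [443.3 305.4 132.3] [ 0.51  0.48  1.92 -0.11  0.67  2.17] [[ 0.995  0.001  0.098]
 [ 0.004 -1.    -0.026]
 [ 0.098  0.026 -0.995]]
[415.6, -120.8, 200] [-2.25 42.78 -5.91]
[415.6, -120.8, 50] [-3.72 42.39  9.01]
[441.5, 317, 200] [ 0.49 -0.98 -6.79]
[444.5, 316, 140] [ 0.2  -1.04 -0.78]
```

View pics/side16.png

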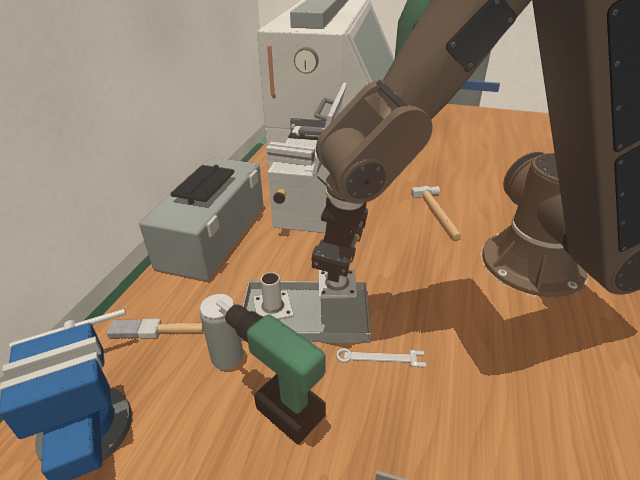

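View pics/scene16.png

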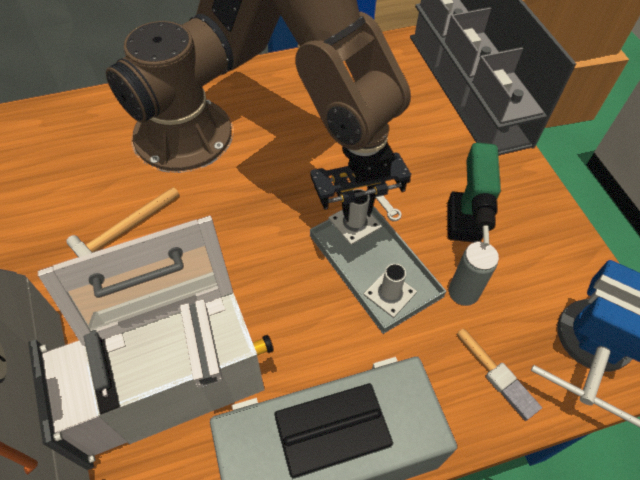

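```bash
python3 -m inch '{"hand":[0.2,0.2,0.2,0.2,0.2,0.2,0.2],"delta_pos":[[0.1,-1.0,0],[-0.1,0,1.5],[-0.2,-0.05,2],[-0.2,-0.05,2],[-0.1,-0.05,1],[-0.05,0,0.5],[0,0,0]],"turn":[0,0,0,0,0,0,0]}'
python3 t14.py
```

```text
t: 42.6
eef_pos: [439.5, 317.3, 121.0]
tcp_rot: [3.116, -0.1, 0.003]
ft_force: [0.9, 0.6, -4.9]
opening: 0.439
G [445.4 315.8  62.3] [ 0.53  0.6   1.95 -0.15  0.52  2.22] [[ 0.995  0.     0.099]
 [ 0.003 -1.    -0.025]
 [ 0.099  0.025 -0.995]]
[415.6, -120.8, 200] [ -1.73  43.99 -12.89]
[415.6, -120.8, 50] [-3.22 43.61  2.03]
[441.5, 317, 200] [  0.98   0.23 -13.74]
[444.5, 316, 140] [ 0.68  0.18 -7.73]
```

```bash
python3 -m inch '{"hand":[0.2,0.2,0.2,0.2],"delta_pos":[[-0.03,0,0.25],[-0.02,0,0.2],[-0.01,0,0.1],[0,0,0]],"turn":[0,0,0,0]}'
python3 -m inch '{"hand":[0.2,0.2,0.2],"delta_pos":[[-0.01,0,0.1],[0,0,0.05],[0,0,0]],"turn":[0,0,0]}'
```

```text
t: 43.0
eef_pos: [439.4, 317.1, 115.8]
tcp_rot: [3.116, -0.1, 0.003]
ft_force: [-0.0, -0.5, -5.5]
opening: 0.441
t: 43.3
eef_pos: [439.4, 317.1, 114.7]
tcp_rot: [3.117, -0.1, 0.003]
ft_force: [-3.0, -2.0, 3.0]
opening: 0.44
```

```bash
python3 -m inch '{"hand":[0.2,0.2],"delta_pos":[[0,0,0.05],[0,0,0]],"turn":[0,0]}'
python3 -m inch '{"hand":[0.5,0.65,0.7,0.7,0.7,0.7,0.7,0.7,0.7,0.7,0.7],"delta_pos":[[0,0,0],[0,0,0],[0,0,0],[0,0,0],[0.1,0,-1],[0.2,0.05,-2],[0.3,0.05,-3],[0.3,0.05,-3],[0.3,0,-3],[-3,0,-3],[0,0,0]],"turn":[0,0,0,0,0,0,0,0,0,0,0]}'
python3 - <<'E'
from h import *
from scipy.optimize import least_squares
for n in("scene","side","wrist"):
    X,p,d=cloud(n);cv2.imwrite(f"pics/{n}17.png",p);Q=X.reshape(-1,3)
    for nm,c0 in(("stub",(444,316)),("old",(583,339))):
        S=Q[(Q[:,2]>20)&(Q[:,2]<90)&(np.hypot(Q[:,0]-c0[0],Q[:,1]-c0[1])<35)]
        if len(S)<40: continue
        for lo,hi in((20,50),(55,90)):
            T=S[(S[:,2]>lo)&(S[:,2]<hi)]
            if len(T)<30: continue
            rr=least_squares(lambda c:np.hypot(T[:,0]-c[0],T[:,1]-c[1])-21,c0,loss="soft_l1");print(n,nm,lo,hi,rr.x.round(1),len(T))
        T=Q[(np.hypot(Q[:,0]-c0[0],Q[:,1]-c0[1])<26)&(Q[:,2]<120)];print("top",np.percentile(T[:,2],98).round(1))
    P=PB(Q)
    m=(abs(P[:,0]-50)<45)&(abs(P[:,1]+108)<9)&(P[:,2]>195)&(P[:,2]<260)
    if m.sum()>50:print(n,"bar",np.median(P[m,2]))
    m=(abs(P[:,0]+35)<40)&(abs(P[:,1])<110)&(P[:,2]>300)&(P[:,2]<380)
    if m.sum()>50:print(n,"door top",np.percentile(P[m,2],99.5))
print(env.state()["t"],env.state()["ft_force"])
E
```

```text
t: 43.5
eef_pos: [439.4, 317.1, 114.6]
tcp_rot: [3.117, -0.101, 0.003]
ft_force: [-3.1, -3.5, 10.7]
opening: 0.44
t: 44.6
eef_pos: [404.8, 319.5, 264.7]
tcp_rot: [3.119, -0.103, 0.004]
ft_force: [0.4, 0.9, -0.9]
opening: 0.701
scene stub 20 50 [444.4 316.1] 149
scene stub 55 90 [444.3 316.3] 196
top 97.3
scene old 20 50 [583.4 340.2] 144
scene old 55 90 [583.4 340.2] 189
top 97.1
scene bar 207.4497913807835
scene door top 348.6994276779219
side stub 20 50 [443.3 312.8] 181
side stub 55 90 [443.3 312.8] 229
top 96.9
side old 20 50 [582.5 336.7] 177
side old 55 90 [582.4 336.6] 224
top 96.7
side bar 208.6081823662505
side door top 349.96549512517186
wrist old 20 50 [584.5 339.3] 452
wrist old 55 90 [584.4 339.2] 779
top 96.0
44.75 [-0.34887499  1.48996701 -0.23955736]
```

View pics/side17.png

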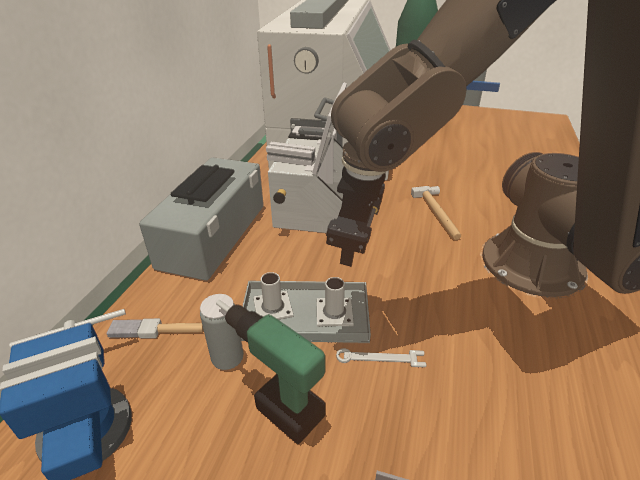

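View pics/scene17.png

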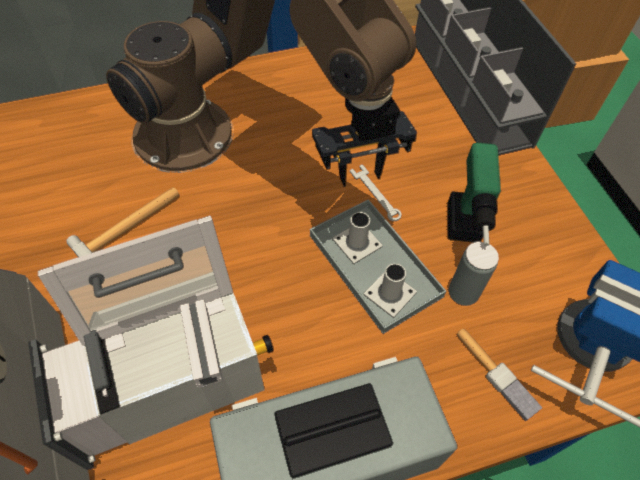

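Both pictures show the stub upright in the free end of the tray (scene (359,233), side (334,298)). The outer door is up and the robot is clear. Handing in.

```bash
python3 -c "
from cell import ticket
print(ticket.job_done())"
```

```text
the job is handed in; nothing more can be done
None
```

The stub now stands upright in the free end of the tray beside the other one. The outer door is fully up and the inner door is shut. I handed the job in at about 45 s of the 72 s allowed.

**How it went**
- **Inner door:** I pressed down on the cross bar first. It stopped hard at 208 mm with about 20 N, so the door was already fully home.
- **Outer door:** I then swung it up by the handle until it met its stop, where the force rose to about 41 N at the fingers.
- **Reaching the stub:** The tube stood under the roof and the open door leans forward, so a vertical tool could not get to it. I pushed the arm against its reach limit to tilt the tool about 31°, then gripped the tube and lifted it out.
- **Extra set-down:** With that tilt the tray was out of joint range. I set the stub down on the bench in front of the pass box, brought the tool back to near vertical, gripped the stub again and placed it in the tray.

**Last checks**
- **Stub:** It is at about (444, 316), where I meant it to stand. The tube's upper and lower halves line up to within 0.2 mm, so it is upright.
- **Other stub:** It has not moved.
- **Doors:** The bar top reads 207 to 209 mm. The outer door's top edge reads 349 to 350 mm, unchanged since I opened it.
- **Robot:** It is clear of everything.

**Small disagreements and risks**
- The scene and side cameras differ by about 3 mm on the stub positions.
- While tilting and untilting the tool, joint 3 read 0.047 to 0.048, against a stated lower limit of 0.05, and joints 5 and 6 sat close to theirs. I assumed the limit is rounded, so joint 3 could count as past its range.

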